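Set the pearl studs of the trim bars and stack the bars crosswise

TASK

A pearl stud has been started in each end of the black trim bars. Push one end of each bar against the upright anvil plate of the pearl press until its stud is fully home, turn the bar round and push the other end in the same way, and stack the bars lying flat on the plywood pallet in crosswise layers of two: the first two along the blue strips, the others (one or two) across them, each in line with a pair of yellow patches. Do not knock the other things on the bench about.

Things in the scene. Friction and masses are not known exactly. Their poses are not given: they have to be found in the camera images.
- press: grey and aluminium pearl-setting machine, fixed, up to 345 mm high. Origin on the table; x axis points from the anvil into the machine. Its anvil is an upright bent steel plate with two yellow stripes, 90 mm wide (machine y), 95 mm tall from the table, its flat face towards machine -x. Nothing overhangs the space before the face; the machine head stands 110 mm behind it
- anvil (a point): point on the face of the anvil plate, mid-width, 50 mm above the table; the face is normal to the machine's x axis, bars come at it moving along machine +x
- pallet: fixed square plywood pallet 170 x 170 x 10 mm, origin centre of its underside on the table. Two blue strips run along its x axis at y = -40 and +40 mm (lower layer); yellow patches near its +y and -y edges at x = -40 and +40 mm mark the two lines along its y axis on which the upper layer lies
- slot0 (a point): where the centre of a lower-layer bar comes: over the blue strip at pallet y = -40 mm, 20 mm above the table; the bar lies along pallet x
- slot1 (a point): the same over the blue strip at pallet y = +40 mm
- slot2 (a point): where the centre of an upper-layer bar comes: pallet x = -40 mm, 40 mm above the table; the bar lies along pallet y, across both lower bars
- slot3 (a point): the same at pallet x = +40 mm
- bar0: black lacquered bar 120 x 34 x 20 mm (x, y, z), 90 to 160 g with its studs, thin flush brass inlay along the middle of its top and underside, origin at its centre, lies flat on the table with its centre 10 mm up; a white pearl stud sticks out of each end. All bars are alike; three or four are there (None: absent)
- bar0_a (a joint): how far the pearl stud in the +x end of bar0 is driven in, in m: 0 = fully out, 0.008 = fully home. Pearl of 16 mm diameter on the bar's long axis: its tip stands 16 mm out of the end at 0 and 8 mm when home. It slides against about 5 N of friction and stays where it is left; at home it meets a hard stop
- bar0_b (a joint): how far the pearl stud in the -x end of bar0 is driven in, in m: 0 = fully out, 0.008 = fully home. Pearl of 16 mm diameter on the bar's long axis: its tip stands 16 mm out of the end at 0 and 8 mm when home. It slides against about 5 N of friction and stays where it is left; at home it meets a hard stop
- bar1: black lacquered bar 120 x 34 x 20 mm (x, y, z), 90 to 160 g with its studs, thin flush brass inlay along the middle of its top and underside, origin at its centre, lies flat on the table with its centre 10 mm up; a white pearl stud sticks out of each end. All bars are alike; three or four are there (None: absent)
- bar1_a (a joint): how far the pearl stud in the +x end of bar1 is driven in, in m: 0 = fully out, 0.008 = fully home. Pearl of 16 mm diameter on the bar's long axis: its tip stands 16 mm out of the end at 0 and 8 mm when home. It slides against about 5 N of friction and stays where it is left; at home it meets a hard stop
- bar1_b (a joint): how far the pearl stud in the -x end of bar1 is driven in, in m: 0 = fully out, 0.008 = fully home. Pearl of 16 mm diameter on the bar's long axis: its tip stands 16 mm out of the end at 0 and 8 mm when home. It slides against about 5 N of friction and stays where it is left; at home it meets a hard stop
- bar2: black lacquered bar 120 x 34 x 20 mm (x, y, z), 90 to 160 g with its studs, thin flush brass inlay along the middle of its top and underside, origin at its centre, lies flat on the table with its centre 10 mm up; a white pearl stud sticks out of each end. All bars are alike; three or four are there (None: absent)
- bar2_a (a joint): how far the pearl stud in the +x end of bar2 is driven in, in m: 0 = fully out, 0.008 = fully home. Pearl of 16 mm diameter on the bar's long axis: its tip stands 16 mm out of the end at 0 and 8 mm when home. It slides against about 5 N of friction and stays where it is left; at home it meets a hard stop
- bar2_b (a joint): how far the pearl stud in the -x end of bar2 is driven in, in m: 0 = fully out, 0.008 = fully home. Pearl of 16 mm diameter on the bar's long axis: its tip stands 16 mm out of the end at 0 and 8 mm when home. It slides against about 5 N of friction and stays where it is left; at home it meets a hard stop
- bar3: black lacquered bar 120 x 34 x 20 mm (x, y, z), 90 to 160 g with its studs, thin flush brass inlay along the middle of its top and underside, origin at its centre, lies flat on the table with its centre 10 mm up; a white pearl stud sticks out of each end. All bars are alike; three or four are there (None: absent)
- bar3_a (a joint): how far the pearl stud in the +x end of bar3 is driven in, in m: 0 = fully out, 0.008 = fully home. Pearl of 16 mm diameter on the bar's long axis: its tip stands 16 mm out of the end at 0 and 8 mm when home. It slides against about 5 N of friction and stays where it is left; at home it meets a hard stop
- bar3_b (a joint): how far the pearl stud in the -x end of bar3 is driven in, in m: 0 = fully out, 0.008 = fully home. Pearl of 16 mm diameter on the bar's long axis: its tip stands 16 mm out of the end at 0 and 8 mm when home. It slides against about 5 N of friction and stays where it is left; at home it meets a hard stop
- pearl_jar: bystander to be left alone: jar of pearls, 64 mm wide, 85 mm tall
- tape_roll: bystander to be left alone: yellow tape roll lying flat, 90 mm wide, 22 mm high
- driver: bystander to be left alone: red screwdriver lying on the table
- stud_tray: bystander to be left alone: grey two-part tray 110 x 150 x 35 mm
- oil: bystander to be left alone: small oil bottle, 40 mm wide, 100 mm tall
Things that resemble listed ones, but are neither listed nor needed, are in the scene too. Leave any orange or turquoise look-alike of the bar2 alone. Leave any orange look-alike of the bar1 alone.

How it is judged:
By the outcome, as a careful person would: the job done as asked, in the order asked, and still so for the second after the job is handed in, with the robot touching nothing.
Of bar0, bar1, bar2, bar3 only 3 to 4 are there at a start; the rules pass over those that are not, and their reading is None.
At some moment in a run one of bar0, bar1, bar2, bar3 may be knocked a few centimetres aside while the robot is not near it.
Once in a run the grip may slacken for a moment while it holds something.
It also fails if it takes over 210 s, if anything falls off the work surface, if the arm or the gripper's body presses on something with over 40 N, if the wrist force passes 120 N, or if a joint passes its speed limit or range.

ROBOT

A 6-joint arm with a two-finger parallel gripper is mounted at the origin on the work surface. World frame = base frame: x ahead of the robot, y to its left, z up, the work surface at z = 0. Lengths are in m, angles in rad, forces in N, time in s.
With the tool pointing down it reaches from about 0.4 to 0.825 m from the base axis. Payload 7 kg.
Tool frame: the origin (TCP) lies midway between the tips of the shut fingers; the grasp point (between the pads) lies 19 mm behind it (robot.grip_point_offset is the distance from the TCP to the grasp point, in m); z points along the fingers, y is the line along which they close (so a half turn about z gives the same grasp; the last joint's range is limited). The gripper opens to 88 mm and grips with 3 to 60 N. Pads are 19 mm wide; open, the fingers measure 130 mm over their backs; the gripper's body (78 mm by 193 mm) begins 47 mm behind the grasp point.
Start: joints at [-0.909, 0.359, 0.012, 0, -1.224, -0.288], TCP at [0.246, -0.628, 0.227] pointing down, gripper open.
Joint ranges: [-3.07, 3.07], [-1.43, 2.12], [-1.02, 1.25], [-3.03, 1.67], [-3.05, -0], [-3.03, 3.03]. Speed limits (rad/s): [2.39, 2.39, 3.01, 3.14, 3.14, 3.14].

INTERFACE

Orientations are given as a 3x3 rotation matrix whose columns are the frame's x, y, z axes.
In Python, from plant import robot gives the robot as it stands. The module is installed in compiled form; this text tells all that it offers.
- The arm moves only by the tool arm_command, never from a script. Its argument "commands" is one flat list of numbers, 4 for each row, row after row: the shift along the tool's x, y, z in cm, then the turn about the tool's z in rad. A call has 1 to 12 rows; each row shifts and turns the commanded pose from where the row before left it, along the tool's axes as they then stand; what a row does not reach is not made up. A row lasts 1/8 s, in which the tool goes at most 62.5 mm and 10.7 degrees, less where a joint would pass 70% of its speed; a pose out of reach is approached as far as the arm can. A call with a gripper value outside its range is refused whole. "grip" is the finger opening in cm, from 0 to 8.76, set as the call begins (left out, the last holds). The fingers move at their own pace and stop on an object; "grip_force" is the grip in N (left out, the last holds). Time passes only in rows, so rows that do not move let the fingers close. It gives the time, the measured TCP pose, the force, the opening and the grip force at its end, in the units of the state.
- robot.get_obs(): the state, without advancing time (a new reading comes with each control period).
- robot.read_camera(name): name is "scene" or "top"; returns a dict with "img" (480x640x3 uint8, blue, green, red), "fov_y" (degrees; the focal length in pixels is half the picture's height over the tangent of half this angle, whatever the lens; pixels are square), "cx", "cy" (the principal point, pixels), "position" and "rotation" of the camera in the world. Camera axes: x right, y up, looking along -z (the intrinsics and any distortion apply to the point x, -y, -z); pixel columns grow to the right and rows downward; lengths in m; the calibration is good to about 2 mm. A picture is of the moment at which its call begins. There is no depth.
- robot.sign_off(): hands the job in; it is judged then, once.
The state is a dict: "clock": time; "joint_positions": joint angles; "dq": joint speeds; "joint_efforts": joint torques, N m; "tool_pos": TCP position; "tool_rot": TCP orientation; "wrist_force": force on the tool from outside, world axes, zero at the start; "torque": the same for the moment, N m; "gripper_width": finger opening in m; "grip_force": force on a finger pad.
Only numpy, scipy, OpenCV 4.12 (cv2) and the standard library are available. Lean on these libraries where they do the work, as an engineer would, in place of code of your own. Each camera call takes 0.05 s, during which the arm holds its last target. There are 200 camera calls.

## Working session

There is one attempt and no reset: what is moved stays moved. The work goes in short steps, Python scripts to look and compute and a tool call to move; the robot and the scene stay as the last step left them, time stands still between calls to the robot, and variables do not carry over. Pictures are saved under pics/ and viewed, at most 14 in all, crops included, and the job is handed in when it is done.

Besides the shell and the picture viewer there is one more tool, called after "Emit:" as name(argument=value, ...), one argument or row to a line, values as JSON. arm_command: Moves the arm, as the interface text tells. Its arguments: {"type":"object","properties":{"commands":{"type":"array"},"grip":{"type":"number"},"grip_force":{"type":"number"}},"required":["commands"]}

```bash
mkdir -p pics; cat > h.py <<'E'
import numpy as np, cv2
from plant import robot
def cam(n,save=None):
    c=robot.read_camera(n)
    if save: cv2.imwrite('pics/'+save,c['img'])
    return c
E
python3 - <<'E'
from h import *
for n in('top','scene'):
    c=cam(n,n+'0.png'); print(n,{k:(np.round(v,4).tolist() if not isinstance(v,float) else v) for k,v in c.items() if k!='img'})
o=robot.get_obs(); print({k:np.round(v,3).tolist() for k,v in o.items()}); print(robot.grip_point_offset)
E
```

```text
top {'fov_y': 44.68296467634882, 'cx': 318.14907559329845, 'cy': 234.59454668610425, 'position': [0.3771, -0.0157, 1.5819], 'rotation': [[-0.0091, 0.9973, -0.0727], [-0.9997, -0.0106, -0.0201], [-0.0208, 0.0725, 0.9972]]}
scene {'fov_y': 43.03138623772682, 'cx': 323.0750600332766, 'cy': 239.07410255364874, 'position': [0.8957, -0.7437, 1.4977], 'rotation': [[0.8725, -0.4224, 0.2458], [0.4886, 0.7467, -0.4513], [0.0071, 0.5138, 0.8579]]}
{'clock': 0.1, 'joint_positions': [-0.909, 0.359, 0.011, -0.0, -1.224, -0.288], 'dq': [0.001, -0.003, 0.004, 0.001, 0.002, 0.0], 'joint_efforts': [0.0, -58.416, 29.375, 7.015, 0.01, -0.0], 'tool_pos': [0.246, -0.628, 0.226], 'tool_rot': [[-0.931, -0.365, -0.001], [-0.365, 0.931, 0.001], [0.0, 0.001, -1.0]], 'wrist_force': [-0.324, 0.034, -0.73], 'torque': [0.017, 0.018, 0.013], 'grip_force': 0.0, 'gripper_width': 0.087}
0.0188
```

View pics/top0.png

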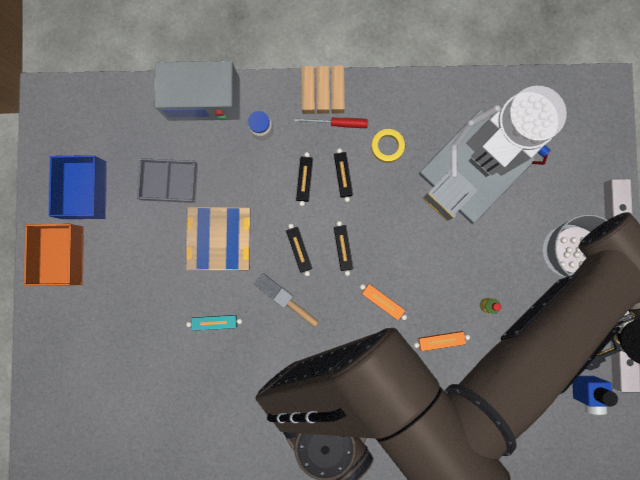

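View pics/scene0.png

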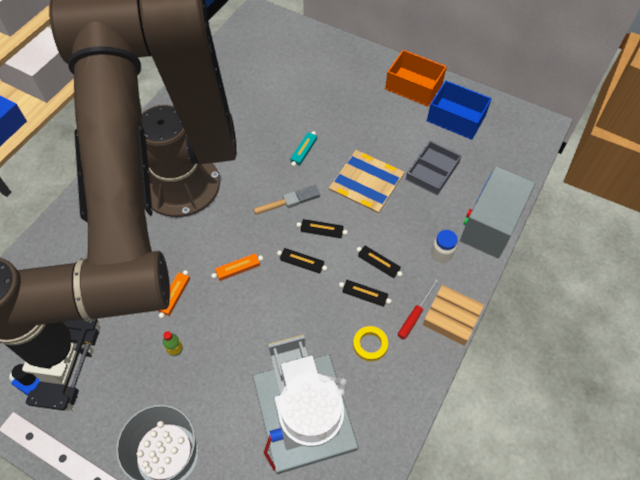

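The four black bars sit at top-image pixels (304,179), (343,175), (299,250) and (343,248). Things I could mistake for them are the orange bars at (384,302) and (442,341) and the turquoise bar at (213,323). The anvil is near (445,200) and the pallet near (218,239). By the description, I choose the black bars.

```bash
cat >> h.py <<'E'
def K(c):
    f=240/np.tan(np.radians(c['fov_y'])/2); return f
def ray(c,px,z):
    px=np.atleast_2d(px).astype(float); f=K(c)
    d=np.c_[(px[:,0]-c['cx'])/f,-(px[:,1]-c['cy'])/f,-np.ones(len(px))]@np.array(c['rotation']).T
    p=np.array(c['position']); return p+d*((z-p[2])/d[:,2])[:,None]
def proj(c,P):
    q=(np.atleast_2d(P)-c['position'])@np.array(c['rotation']); f=K(c)
    return np.c_[c['cx']-f*q[:,0]/q[:,2],c['cy']+f*q[:,1]/q[:,2]]
def bars(c,roi=(230,130,400,300),zt=0.02):
    # dark+brass blob outlines -> centre, yaw, size at top plane z
    x0,y0,x1,y1=roi; im=c['img'].astype(int); b,g,r=im[...,0],im[...,1],im[...,2]
    m=(im.max(2)<48); m[:y0]=0;m[y1:]=0;m[:,:x0]=0;m[:,x1:]=0
    m=cv2.morphologyEx(m.astype(np.uint8),cv2.MORPH_CLOSE,np.ones((7,7)))
    out=[]
    for k in cv2.findContours(m,cv2.RETR_EXTERNAL,cv2.CHAIN_APPROX_NONE)[0]:
        if cv2.contourArea(k)<250: continue
        w=ray(c,k[:,0,:],zt)[:,:2]
        (cx,cy),(a,bb),t=cv2.minAreaRect((w*1000).astype(np.float32))
        if a<bb: t+=90
        t=(t+90)%180-90
        out.append([round(cx),round(cy),round(t,1),round(max(a,bb)),round(min(a,bb)),np.round(k[:,0].mean(0)).tolist()])
    return out
def pearls(c,z=0.01,roi=(230,130,400,300)):
    x0,y0,x1,y1=roi; im=c['img']; m=(im.min(2)>150).astype(np.uint8)
    m[:y0]=0;m[y1:]=0;m[:,:x0]=0;m[:,x1:]=0
    n,_,s,ce=cv2.connectedComponentsWithStats(m)
    return [np.round(np.r_[ce[i],ray(c,ce[i],z)[0,:2]*1000,s[i,4]],1).tolist() for i in range(1,n) if s[i,4]>5]
E
python3 - <<'E'
from h import *
t=cam('top');s=cam('scene')
for b in bars(t): print('bar',b)
for p in pearls(t): print('pearl',p)
# pallet by blue strips
im=t['img'].astype(int); m=((im[...,0]>im[...,2]+50)).astype(np.uint8)
m[:195]=0;m[280:]=0;m[:,:180]=0;m[:,260:]=0
for k in cv2.findContours(m,cv2.RETR_EXTERNAL,cv2.CHAIN_APPROX_NONE)[0]:
    if cv2.contourArea(k)<200: continue
    w=(ray(t,k[:,0],0.01)[:,:2]*1000).astype(np.float32); print('strip',cv2.minAreaRect(w))
a=cv2.resize(t['img'][165:235,410:510],None,fx=4,fy=4,interpolation=cv2.INTER_CUBIC)
b=cv2.resize(s['img'][320:390,250:350],None,fx=4,fy=4,interpolation=cv2.INTER_CUBIC)
d=cv2.resize(t['img'][145:285,280:380],None,fx=4,fy=4,interpolation=cv2.INTER_CUBIC)
cv2.imwrite('pics/c1.png',np.hstack([np.vstack([a,b]),d]))
E
```

```text
bar [452, 69, 18.1, 117, 31, [298.0, 250.0]]
bar [455, -50, 8.7, 117, 30, [343.0, 248.0]]
bar [642, 53, -6.2, 119, 32, [304.0, 179.0]]
bar [653, -52, 8.1, 118, 31, [343.0, 174.0]]
pearl [261.1, 132.8, 773.0, 169.5, 27.0]
pearl [338.9, 150.1, 722.0, -42.9, 18.0]
pearl [306.6, 154.2, 711.9, 45.5, 21.0]
pearl [347.0, 199.0, 587.5, -63.1, 21.0]
pearl [301.7, 203.2, 577.6, 59.7, 22.0]
pearl [338.9, 223.1, 522.2, -40.5, 22.0]
pearl [290.5, 225.6, 516.8, 90.5, 21.0]
pearl [306.9, 273.1, 388.3, 47.1, 22.0]
pearl [347.1, 272.9, 387.8, -60.9, 22.0]
pearl [362.2, 286.4, 351.4, -100.9, 21.0]
pearl [282.8, 295.6, 328.6, 112.1, 112.0]
strip ((485.16632080078125, 248.7384796142578), (31.19196891784668, 162.904296875), 88.9858169555664)
strip ((486.08099365234375, 329.3678894042969), (163.31805419921875, 29.915142059326172), 0.26518914103507996)
```

View pics/c1.png

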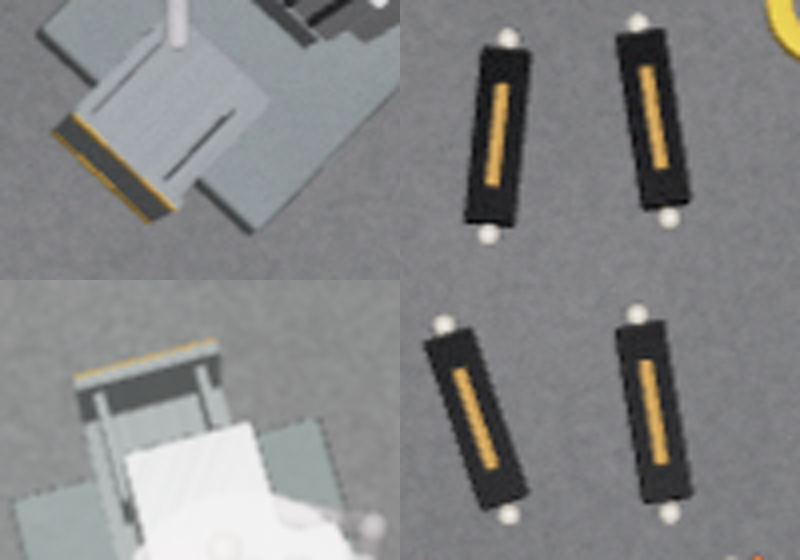

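The crop shows four black bars with brass inlay and white pearls at both ends. The anvil's top edge runs from about (428,194) to (454,217) in the top view, and from about (269,345) to (305,335) in the scene view. Next I triangulate the anvil.

```bash
cat >> h.py <<'E'
def tri(c1,p1,c2,p2):
    a,b=np.array(c1['position']),np.array(c2['position'])
    u=ray(c1,p1,0)[0]-a; v=ray(c2,p2,0)[0]-b
    s=np.linalg.lstsq(np.c_[u,-v],b-a,rcond=None)[0]; p,q=a+u*s[0],b+v*s[1]
    return np.round((p+q)/2*1000,1),round(np.linalg.norm(p-q)*1000,1)
E
python3 - <<'E'
from h import *
t=cam('top');s=cam('scene')
# consistency: pearls in scene, z=.01
for p in pearls(s,roi=(260,200,420,320)): print(p)
A=(427.8,193.8),(453.5,217.2);B=(268.6,344),(304.6,335)
for a in A:
    print('ray@.095',np.round(ray(t,a,.095)*1000,0))
    for b in B: print(a,b,tri(t,a,s,b))
for b in B: print('scene@.095',np.round(ray(s,b,.095)*1000,0))
# bottom edge seen in top
for a in ((423.6,197.3),(447.3,219.8)): print('bottom@0',np.round(ray(t,a,0)*1000,0))
E
```

```text
[290.7, 201.1, 322.1, 106.1, 34.0]
[298.1, 223.9, 381.7, 48.0, 22.0]
[345.0, 231.4, 511.7, 92.4, 25.0]
[358.3, 248.3, 571.0, 61.5, 23.0]
[278.7, 252.1, 381.8, -59.6, 22.0]
[260.9, 257.3, 347.2, -98.5, 15.0]
[324.5, 267.3, 517.6, -38.5, 24.0]
[399.6, 273.2, 706.8, 47.2, 23.0]
[340.8, 283.9, 581.3, -61.6, 25.0]
[388.6, 300.4, 716.9, -42.0, 25.0]
ray@.095 [[ 587. -267.   95.]]
(427.8, 193.8) (268.6, 344) (array([ 554.9, -298.3,   85. ]), np.float64(89.3))
(427.8, 193.8) (304.6, 335) (array([ 587.7, -267.1,   93.3]), np.float64(1.0))
ray@.095 [[ 526. -331.   95.]]
(453.5, 217.2) (268.6, 344) (array([ 525.3, -330.9,   97.7]), np.float64(1.7))
(453.5, 217.2) (304.6, 335) (array([ 559.5, -301.3,  132.6]), np.float64(85.7))
scene@.095 [[ 524. -331.   95.]]
scene@.095 [[ 588. -267.   95.]]
bottom@0 [[ 591. -272.    0.]]
bottom@0 [[ 529. -334.    0.]]
```

```bash
cat >> h.py <<'E'
def go(x,y,z,yaw,full=False):
    """print tool-frame shift (cm) and turn (rad, about tool z) from here to x,y,z mm, tool-x yaw deg"""
    o=robot.get_obs(); R=np.array(o['tool_rot']); d=R.T@(np.array([x,y,z])/1000-o['tool_pos'])*100
    c=np.degrees(np.arctan2(R[1,0],R[0,0])); per=360 if full else 180
    w=(yaw-c+per/2)%per-per/2
    print('shift cm',np.round(d,2),'turn',round(-np.radians(w),3),'| yaw',round(c,1),'q6',round(o['joint_positions'][5],2),'q6 after ~',round(o['joint_positions'][5]+np.radians(w)-(np.arctan2(y,x)-o['joint_positions'][0]),2))
def st():
    o=robot.get_obs(); R=np.array(o['tool_rot'])
    print('t',o['clock'],'tcp',np.round(np.array(o['tool_pos'])*1000,1),'yaw',round(np.degrees(np.arctan2(R[1,0],R[0,0])),1),'F',np.round(o['wrist_force'],1),'w',round(o['gripper_width']*1000,1),'g',np.round(o['grip_force'],1))
E
python3 - <<'E'
from h import *
go(455,-50,150,8.7)
E
```

```text
shift cm [-40.53  46.21   7.65] turn 0.222 | yaw -158.6 q6 -0.29 q6 after ~ -1.31
```

Emit:
arm_command(
  commands=[-3.38,3.85,0.2,0,-3.38,3.85,0.2,0,-3.38,3.85,0.2,0,-3.38,3.85,0.2,0,-3.38,3.85,0.2,0,-3.38,3.85,0.2,0,-3.38,3.85,0.2,0,-3.38,3.85,0.2,0,-3.38,3.85,0.2,0,-3.38,3.85,0.2,0,-3.38,3.85,0.2,0.11,-3.38,3.85,0.2,0.11],
  grip=6.5,
  grip_force=40,
)

```text
clock: 1.8
tool_pos: [0.4608, -0.0506, 0.203]
tool_rot: [[-0.989, -0.15, 0.001], [-0.15, 0.989, 0.0], [-0.001, 0.0, -1.0]]
wrist_force: [1.5, -1.1, -0.0]
gripper_width: 0.0652
grip_force: 0.0
```

```bash
python3 - <<'E'
from h import *
c=cam('scene'); st()
for p in pearls(c,roi=(260,200,420,320)): print(p)
for b in bars(cam('top')): print(b)
go(453,-50,3,8.7)
E
```

```text
t 1.85 tcp [463.7 -47.1 202.8] yaw -171.7 F [4.9 3.5 1.6] w 64.8 g 0.0
[299.5, 202.7, 347.7, 114.2, 142.0]
[344.8, 231.3, 511.2, 92.5, 19.0]
[358.2, 248.2, 570.6, 61.5, 21.0]
[278.8, 252.0, 382.0, -59.3, 21.0]
[260.9, 257.1, 347.0, -97.9, 14.0]
[324.2, 267.2, 516.9, -38.8, 20.0]
[399.6, 273.2, 706.8, 47.2, 23.0]
[341.0, 283.8, 581.7, -61.1, 23.0]
[388.5, 300.4, 716.5, -42.1, 23.0]
[642, 53, -6.2, 119, 32, [304.0, 179.0]]
[649, -53, 8.0, 129, 32, [343.0, 176.0]]
shift cm [ 0.96  0.05 19.96] turn 0.002 | yaw -171.2 q6 -1.74 q6 after ~ -1.31
```

Emit:
arm_command(
  commands=[0.24,0,4.5,0,0.24,0,4.5,0,0.24,0,4.5,0,0.24,0,3.5,0,0,0,1.8,0,0,0,0.9,0,0,0,0.2,0],
)

```text
clock: 2.78
tool_pos: [0.4511, -0.054, 0.0035]
tool_rot: [[-0.988, -0.153, -0.0], [-0.153, 0.988, -0.0], [0.0, -0.0, -1.0]]
wrist_force: [-0.0, -0.1, 1.2]
gripper_width: 0.0651
grip_force: 0.0
```

```bash
python3 - <<'E'
from h import *
st(); go(453,-50,3,8.7); print(np.round(robot.get_obs()['joint_positions'],2))
E
```

```text
t 2.775 tcp [451.1 -54.    3.5] yaw -171.2 F [-0.  -0.1  1.2] w 65.1 g 0.0
shift cm [-0.25  0.37  0.05] turn 0.002 | yaw -171.2 q6 -1.73 q6 after ~ -1.31
[ 0.32  0.28 -0.73  0.   -0.55 -1.73]
```

Emit:
arm_command(
  commands=[-0.25,0.37,0,0,0,0,0,0,0,0,0,0,0,0,0,0,0,0,0,0,0,0,0,0,0,0,-2,0,0,0,-4,0,0,0,0,0],
  grip=2.5,
  grip_force=40,
)

```text
clock: 3.9
tool_pos: [0.4548, -0.0494, 0.0659]
tool_rot: [[-0.988, -0.154, 0.005], [-0.154, 0.988, 0.001], [-0.005, 0.001, -1.0]]
wrist_force: [0.5, 0.1, -0.9]
gripper_width: 0.0339
grip_force: 40.0
```

```bash
sed -i "s/,round(o\['joint_positions'\]\[5\]+np.*$/,round((lambda v:(v+np.pi)%(2*np.pi)-np.pi)(np.radians(c+w)+np.pi\/2-np.arctan2(y,x)-np.arcsin(.192\/np.hypot(x,y))),2))/" h.py
cat >> h.py <<'E'
AN=np.array([557,-300]); TM=-44.5; n=np.array([np.cos(np.radians(TM)),np.sin(np.radians(TM))])
def anvil(back,z=43,yaw=TM,full=False): # bar centre 'back' mm before the face
    go(*(AN-n*back),z,yaw,full)
E
python3 - <<'E'
from h import *
st(); anvil(110)
E
```

```text
t 3.9 tcp [454.8 -49.4  65.9] yaw -171.2 F [ 0.5  0.1 -0.9] w 33.9 g 40.0
shift cm [  0.32 -17.51   2.28] turn 0.931 | yaw -171.2 q6 -1.74 q6 after ~ -1.91
```

Emit:
arm_command(
  commands=[0.06,-3.5,0,0,0.06,-3.5,0,0,0.06,-3.5,0,0,0.06,-3.5,0,0,0.06,-3.5,0,0,0,0,0.5,0.155,0,0,0.5,0.155,0,0,0.5,0.155,0,0,0.5,0.155,0,0,0.3,0.155,0,0,0,0.156,0,0,0,0],
)

```text
clock: 5.4
tool_pos: [0.4761, -0.2231, 0.0395]
tool_rot: [[-0.713, 0.701, -0.002], [0.701, 0.713, 0.0], [0.001, -0.001, -1.0]]
wrist_force: [-0.4, 0.1, -1.3]
gripper_width: 0.0338
grip_force: 40.0
```

```bash
python3 - <<'E'
from h import *
st(); anvil(78)
c=cam('top'); s=cam('scene')
a=cv2.resize(c['img'][150:290,360:500],(560,560),interpolation=cv2.INTER_CUBIC)
cv2.imwrite('pics/a1.png',a)
E
```

```text
t 5.4 tcp [ 476.1 -223.1   39.5] yaw 135.5 F [-0.4  0.1 -1.3] w 33.8 g 40.0
shift cm [-3.36  0.19 -0.35] turn 0.0 | yaw 135.5 q6 -2.28 q6 after ~ -1.89
```

View pics/a1.png

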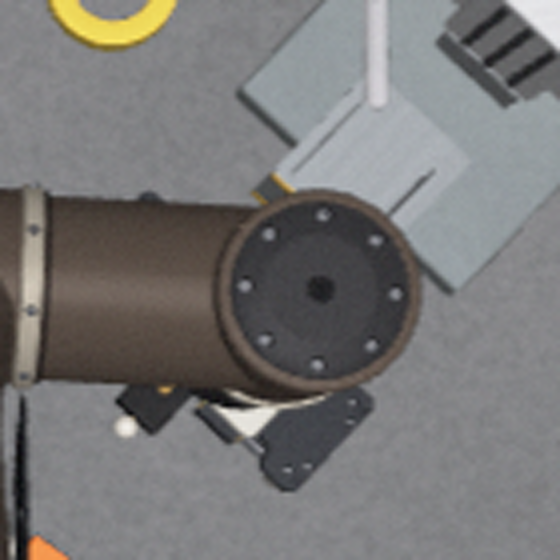

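Bar is held straight in front of the anvil: the rear pearl is at crop pixel (125,427), and the bar axis points at the plate. Pushing now.

Emit:
arm_command(
  commands=[-1.1,0.06,-0.1,0,-1.1,0.06,-0.1,0,-1,0.06,-0.1,0,-0.3,0,0,0,-0.3,0,0,0,-0.3,0,0,0,-0.2,0,0,0,0,0,0,0],
)

```text
clock: 6.5
tool_pos: [0.5081, -0.2516, 0.0434]
tool_rot: [[-0.713, 0.701, -0.001], [0.701, 0.713, 0.001], [0.001, -0.0, -1.0]]
wrist_force: [-1.8, 3.9, 0.5]
gripper_width: 0.0338
grip_force: 40.0
```

```bash
grep -n "q6 after" h.py; python3 - <<'E'
from h import *
st(); anvil(68)
E
```

```text
45:    print('shift cm',np.round(d,2),'turn',round(-np.radians(w),3),'| yaw',round(c,1),'q6',round(o['joint_positions'][5],2),'q6 after ~',round((lambda v:(v+np.pi)%(2*np.pi)-np.pi)(np.radians(c+w)+np.pi/2-np.arctan2(y,x)-np.arcsin(.192/np.hypot(x,y))),2))
t 6.5 tcp [ 508.1 -251.6   43.4] yaw 135.5 F [-1.8  3.9  0.5] w 33.8 g 40.0
shift cm [-0.08 -0.03  0.04] turn -0.0 | yaw 135.5 q6 -2.23 q6 after ~ -1.89
```

Emit:
arm_command(
  commands=[-0.15,0,0,0,-0.15,0,0,0,0,0,0,0],
)

```text
clock: 6.88
tool_pos: [0.5084, -0.2523, 0.0429]
tool_rot: [[-0.713, 0.701, -0.004], [0.701, 0.713, 0.003], [0.005, -0.001, -1.0]]
wrist_force: [-6.7, 13.6, 5.3]
gripper_width: 0.0335
grip_force: 40.0
```

Emit:
arm_command(
  commands=[-0.15,0,0,0,-0.1,0,0,0,0,0,0,0],
)

```text
clock: 7.25
tool_pos: [0.5099, -0.2544, 0.0425]
tool_rot: [[-0.713, 0.701, -0.005], [0.701, 0.713, 0.002], [0.005, -0.002, -1.0]]
wrist_force: [-3.7, 4.5, -1.1]
gripper_width: 0.0339
grip_force: 4.0
```

Emit:
arm_command(
  commands=[0,0,0,0,0,0,0,0,0,0,0,0,0,0,0,0],
)

```text
clock: 7.75
tool_pos: [0.5104, -0.2549, 0.0426]
tool_rot: [[-0.712, 0.702, -0.004], [0.702, 0.712, 0.002], [0.004, -0.002, -1.0]]
wrist_force: [-4.3, 6.1, -0.5]
gripper_width: 0.0338
grip_force: 40.0
```

```bash
sed -i 's/.192\/np.hypot/192\/np.hypot/' h.py; python3 - <<'E'
from h import *
st(); anvil(90)
s=cam('scene'); t=cam('top')
a=cv2.resize(t['img'][190:290,370:470],(560,560),interpolation=cv2.INTER_CUBIC)
cv2.imwrite('pics/a2.png',a)
E
```

```text
t 7.75 tcp [ 510.4 -254.9   42.6] yaw 135.4 F [-4.3  6.1 -0.5] w 33.8 g 40.0
shift cm [ 2.51  0.05 -0.03] turn -0.001 | yaw 135.4 q6 -2.23 q6 after ~ -2.26
```

View pics/a2.png

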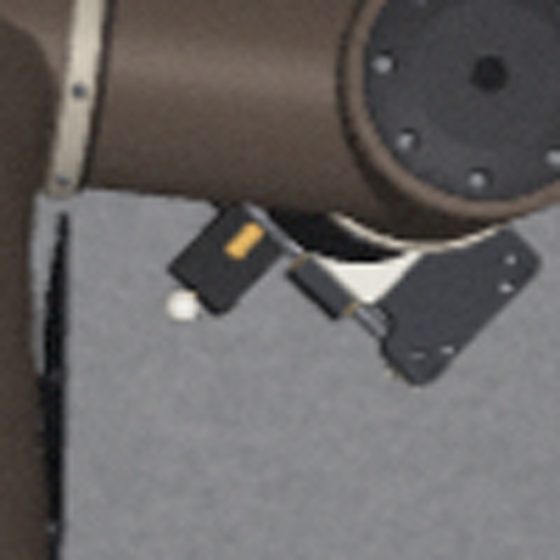

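The bar is still held flat and straight, with the rear pearl at (183,304) in the crop. The grip slackened briefly and has recovered, so I push on with a firmer grip.

Emit:
arm_command(
  commands=[-0.15,0,0,0,-0.15,0,0,0,0,0,0,0],
  grip_force=60,
)

```text
clock: 8.22
tool_pos: [0.5104, -0.2554, 0.042]
tool_rot: [[-0.712, 0.702, -0.008], [0.702, 0.712, 0.004], [0.008, -0.003, -1.0]]
wrist_force: [-7.8, 16.7, 3.9]
gripper_width: 0.0336
grip_force: 60.0
```

Emit:
arm_command(
  commands=[-0.15,0,0,0,-0.15,0,0,0,0,0,0,0],
)

```text
clock: 8.6
tool_pos: [0.5104, -0.2559, 0.0414]
tool_rot: [[-0.712, 0.702, -0.012], [0.702, 0.712, 0.006], [0.013, -0.004, -1.0]]
wrist_force: [-13.9, 26.2, 8.6]
gripper_width: 0.0336
grip_force: 60.1
```

```bash
python3 - <<'E'
from h import *
st(); anvil(110)
s=cam('scene'); t=cam('top'); o=robot.get_obs(); z=o['tool_pos'][2]+.007
for p in pearls(t,z,roi=(385,220,420,260)): print(p, 'dist to face',(AN-np.array(p[2:4]))@n)
E
```

```text
t 8.6 tcp [ 510.4 -255.9   41.4] yaw 135.4 F [-13.9  26.2   8.6] w 33.6 g 60.1
shift cm [ 4.58  0.12 -0.11] turn -0.002 | yaw 135.4 q6 -2.22 q6 after ~ -2.28
[402.4, 244.4, 460.8, -205.7, 25.0] dist to face 134.7104368321082
```

Rear pearl to face reads 134.7 mm against 136 expected, with a hard stop at 30 N, so the first stud is home. Backing off and turning the bar round.

Emit:
arm_command(
  commands=[1.5,0,0,0,2.5,0,0,0,2.5,0,0,0,0,0,0,-0.175,0,0,0,-0.175,0,0,0,-0.175,0,0,0,-0.175,0,0,0,-0.175,0,0,0,-0.175,0,0,0,-0.175,0,0,0,-0.175,0,0,0,-0.175],
)

```text
clock: 10.2
tool_pos: [0.4709, -0.2148, 0.0438]
tool_rot: [[-0.694, -0.72, 0.001], [-0.72, 0.694, -0.0], [-0.0, -0.001, -1.0]]
wrist_force: [-0.2, -0.5, -2.1]
gripper_width: 0.0334
grip_force: 60.0
```

Emit:
arm_command(
  commands=[0,0,0,-0.175,0,0,0,-0.175,0,0,0,-0.175,0,0,0,-0.175,0,0,0,-0.175,0,0,0,-0.175,0,0,0,-0.175,0,0,0,-0.175,0,0,0,-0.165,0,0,0,0],
)

```text
clock: 11.45
tool_pos: [0.4708, -0.2148, 0.0438]
tool_rot: [[0.711, -0.703, 0.001], [-0.703, -0.711, -0.0], [0.001, -0.0, -1.0]]
wrist_force: [-0.4, -0.4, -0.2]
gripper_width: 0.0332
grip_force: 60.0
```

```bash
python3 - <<'E'
from h import *
st(); anvil(82)
E
```

```text
t 11.45 tcp [ 470.8 -214.8   43.8] yaw -44.7 F [-0.4 -0.4 -0.2] w 33.2 g 60.0
shift cm [3.92 0.02 0.08] turn -0.003 | yaw -44.7 q6 0.84 q6 after ~ 0.89
```

Emit:
arm_command(
  commands=[1.5,0,0,0,1.4,0,0,0,1,0,0.1,0,0.3,0,0,0,0.3,0,0,0,0.3,0,0,0,0.2,0,0,0,0.15,0,0,0,0,0,0,0],
)

```text
clock: 12.58
tool_pos: [0.5051, -0.2493, 0.0418]
tool_rot: [[0.711, -0.703, -0.004], [-0.703, -0.711, 0.002], [-0.004, 0.001, -1.0]]
wrist_force: [-5.1, 10.4, 1.6]
gripper_width: 0.0334
grip_force: 60.0
```

Emit:
arm_command(
  commands=[0.15,0,0,0,0.15,0,0,0,0,0,0,0],
)

```text
clock: 12.95
tool_pos: [0.5051, -0.2497, 0.0412]
tool_rot: [[0.711, -0.703, -0.008], [-0.703, -0.711, 0.004], [-0.008, 0.002, -1.0]]
wrist_force: [-9.7, 20.7, 6.9]
gripper_width: 0.0333
grip_force: 60.1
```

```bash
python3 - <<'E'
from h import *
st(); anvil(110)
s=cam('scene'); t=cam('top'); o=robot.get_obs(); z=o['tool_pos'][2]+.007
for p in pearls(t,z,roi=(385,220,420,260)): print(p, 'dist to face',(AN-np.array(p[2:4]))@n)
E
```

```text
t 12.95 tcp [ 505.1 -249.7   41.2] yaw -44.7 F [-9.7 20.7  6.9] w 33.3 g 60.1
shift cm [-3.77 -0.04 -0.15] turn -0.003 | yaw -44.7 q6 0.91 q6 after ~ 0.86
[403.5, 242.6, 465.4, -208.5, 13.0] dist to face 129.4669388259594
```

Rear pearl reads 129.5 mm against 128 expected plus a centroid bias, with a hard stop at 24 N, so both studs are home. Now the pallet, measured in both views.

```bash
cat >> h.py <<'E'
def strips(c,roi,z=.01):
    x0,y0,x1,y1=roi; im=c['img'].astype(int); m=((im[...,0]>im[...,2]+50)).astype(np.uint8)
    m[:y0]=0;m[y1:]=0;m[:,:x0]=0;m[:,x1:]=0
    for k in cv2.findContours(m,cv2.RETR_EXTERNAL,cv2.CHAIN_APPROX_NONE)[0]:
        if cv2.contourArea(k)<200: continue
        print('strip',[np.round(v,1) for v in cv2.minAreaRect((ray(c,k[:,0],z)[:,:2]*1000).astype(np.float32))])
E
python3 - <<'E'
from h import *
strips(cam('top'),(180,195,260,280)); strips(cam('scene'),(320,140,410,215))
go(483,329,120,0,True)
E
```

```text
strip [array([485.2, 248.7]), array([ 31.2, 163. ]), np.float64(89.0)]
strip [array([486.1, 329.4]), array([163.3,  29.9]), np.float64(0.3)]
strip [array([513.5, 248. ]), array([31.8, 95.1]), np.float64(87.6)]
strip [array([482.1, 328.6]), array([ 32. , 160.7]), np.float64(89.2)]
shift cm [-42.31 -39.59  -7.62] turn -0.779 | yaw -44.7 q6 0.91 q6 after ~ 0.64
```

Emit:
arm_command(
  commands=[-1.5,0,0,0,-3,0,0,0,-3,0,0,0,0,0,-3,0,0,0,-4,0],
)

```text
clock: 13.78
tool_pos: [0.4549, -0.1999, 0.1128]
tool_rot: [[0.712, -0.702, -0.002], [-0.702, -0.712, -0.0], [-0.001, 0.001, -1.0]]
wrist_force: [0.5, -0.3, -1.3]
gripper_width: 0.0339
grip_force: 60.0
```

```bash
python3 - <<'E'
from h import *
st(); go(481,329,120,0,True)
E
```

```text
t 13.775 tcp [ 454.9 -199.9  112.8] yaw -44.6 F [ 0.5 -0.3 -1.3] w 33.9 g 60.0
shift cm [-35.29 -39.48  -0.73] turn -0.779 | yaw -44.6 q6 0.81 q6 after ~ 0.64
```

Emit:
arm_command(
  commands=[-3.2,-3.59,0,0,-3.2,-3.59,0,0,-3.2,-3.59,0,0,-3.2,-3.59,0,0,-3.2,-3.59,0,0,-3.2,-3.59,0,0,-3.2,-3.59,0,0,-3.2,-3.59,0,0,-3.2,-3.59,0,0,-3.2,-3.59,0,0,-3.2,-3.59,0,0,0,0,0,-0.16],
)

```text
clock: 15.28
tool_pos: [0.4831, 0.3313, 0.1123]
tool_rot: [[0.817, -0.576, 0.001], [-0.576, -0.817, 0.001], [0.001, -0.001, -1.0]]
wrist_force: [-0.2, -0.1, -1.9]
gripper_width: 0.0336
grip_force: 60.0
```

Emit:
arm_command(
  commands=[0,0,0,-0.16,0,0,0,-0.16,0,0,0,-0.16,0,0,0,-0.14,0,0,0,0],
)

```text
clock: 15.9
tool_pos: [0.4828, 0.328, 0.1126]
tool_rot: [[1.0, -0.0, 0.0], [-0.0, -1.0, 0.0], [0.0, -0.0, -1.0]]
wrist_force: [-0.1, 0.4, -1.3]
gripper_width: 0.033
grip_force: 60.0
```

```bash
python3 - <<'E'
from h import *
st(); go(480,329,14,-.5,True)
E
```

```text
t 15.9 tcp [482.8 328.  112.6] yaw -0.0 F [-0.1  0.4 -1.3] w 33.0 g 60.0
shift cm [-0.28 -0.09  9.86] turn 0.009 | yaw -0.0 q6 0.64 q6 after ~ 0.62
```

Emit:
arm_command(
  commands=[-0.14,-0.05,3.5,0.009,-0.14,-0.05,3.5,0,0,0,2,0,0,0,0.6,0,0,0,0.25,0,0,0,0,0],
)

```text
clock: 16.65
tool_pos: [0.4795, 0.3287, 0.0153]
tool_rot: [[1.0, -0.01, -0.0], [-0.01, -1.0, -0.001], [-0.0, 0.001, -1.0]]
wrist_force: [-5.2, -1.6, 6.3]
gripper_width: 0.0335
grip_force: 60.0
```

```bash
python3 - <<'E'
from h import *
st(); go(480,329,13.5,-.5,True)
E
```

```text
t 16.65 tcp [479.5 328.7  15.3] yaw -0.6 F [-5.2 -1.6  6.3] w 33.5 g 60.0
shift cm [ 0.05 -0.03  0.18] turn -0.001 | yaw -0.6 q6 0.62 q6 after ~ 0.62
```

Touching the pallet (6 N). Releasing and rising.

Emit:
arm_command(
  commands=[0,0,0,0,0,0,0,0,0,0,0,0,0,0,0,0,0,0,-2,0,0,0,-5,0,0,0,-5,0,0,-5,-1,0,0,-6,0,0,0,-6,0,0,0,-6,0,0],
  grip=5,
)

```text
clock: 18.02
tool_pos: [0.4817, 0.561, 0.1441]
tool_rot: [[1.0, -0.008, 0.0], [-0.008, -1.0, 0.0], [0.0, -0.0, -1.0]]
wrist_force: [0.5, 0.5, 0.5]
gripper_width: 0.0503
grip_force: 0.0
```

```bash
python3 - <<'E'
from h import *
st(); t=cam('top','p1.png'); s=cam('scene','s1.png')
print('top'); 
for b in bars(t,roi=(180,130,400,300)): print(b)
for p in pearls(t,roi=(180,130,400,300)): print(p)
print('pallet z=.03 bars')
for b in bars(t,roi=(180,195,260,280),zt=.03): print(b)
for b in bars(s,roi=(260,140,420,320)): print('sc',b)
for b in bars(s,roi=(320,140,410,215),zt=.03): print('sc pal',b)
for p in pearls(t,.02,roi=(180,195,255,280)): print(p)
cv2.imwrite('pics/v1.png',np.hstack([t['img'][130:330,170:400],s['img'][130:330,230:430]]))
E
```

```text
t 18.025 tcp [481.7 561.  144.1] yaw -0.5 F [0.5 0.5 0.5] w 50.3 g 0.0
top
[452, 69, 18.1, 118, 31, [298.0, 249.0]]
[642, 53, -6.2, 119, 32, [304.0, 179.0]]
[654, -52, 8.0, 119, 32, [343.0, 174.0]]
[264.2, 132.4, 773.9, 161.2, 10.0]
[339.1, 150.2, 721.8, -43.2, 17.0]
[306.6, 154.1, 712.1, 45.4, 17.0]
[347.0, 199.0, 587.5, -63.1, 21.0]
[301.6, 203.2, 577.5, 59.9, 19.0]
[290.6, 225.5, 517.1, 90.1, 17.0]
[201.5, 261.0, 423.5, 331.8, 8.0]
[306.8, 273.2, 388.1, 47.2, 19.0]
[362.2, 286.4, 351.4, -100.9, 19.0]
[282.9, 295.7, 328.5, 112.0, 78.0]
pallet z=.03 bars
sc [651, -57, 8.8, 117, 38, [365.0, 293.0]]
sc [641, 47, -6.0, 119, 38, [379.0, 261.0]]
sc [451, 63, 18.4, 118, 40, [322.0, 228.0]]
sc [482, 329, -0.6, 119, 41, [373.0, 168.0]]
sc pal [484, 322, -0.6, 119, 41, [373.0, 168.0]]
[201.5, 261.0, 423.2, 329.5, 8.0]
```

View pics/v1.png

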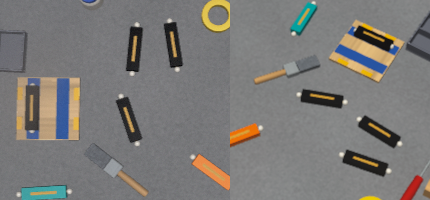

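The view shows bar 1 lying on the left blue strip, aligned, with the others undisturbed. Next bar is at (452,69), yaw 18°.

```bash
python3 - <<'E'
from h import *
go(451,69,120,18.1)
E
```

```text
shift cm [-2.77 49.52  2.23] turn -0.321 | yaw -0.3 q6 0.44 q6 after ~ 1.3
```

Emit:
arm_command(
  commands=[-0.28,4.95,0.2,0,-0.28,4.95,0.2,0,-0.28,4.95,0.2,0,-0.28,4.95,0.2,0,-0.28,4.95,0.2,0,-0.28,4.95,0.2,0,-0.28,4.95,0.2,0,-0.28,4.95,0.2,0,-0.28,4.95,0.2,0,-0.28,4.95,0.2,-0.16,0,0,0,-0.16,0,0,0,0],
  grip=6.5,
)

```text
clock: 19.62
tool_pos: [0.45, 0.0638, 0.1242]
tool_rot: [[0.952, 0.305, 0.0], [0.305, -0.952, 0.0], [0.0, -0.0, -1.0]]
wrist_force: [-0.3, 0.9, 0.3]
gripper_width: 0.0651
grip_force: 0.0
```

```bash
python3 - <<'E'
from h import *
go(451,69,3.5,18.1)
E
```

```text
shift cm [ 0.25 -0.46 12.07] turn -0.006 | yaw 17.7 q6 1.3 q6 after ~ 1.3
```

Emit:
arm_command(
  commands=[0.12,-0.23,4.5,0,0.13,-0.23,4.5,0,0,0,2,0,0,0,1,0,0,0,0.07,0,0,0,0,0],
)

```text
clock: 20.38
tool_pos: [0.4515, 0.0701, 0.0041]
tool_rot: [[0.952, 0.307, 0.001], [0.307, -0.952, 0.001], [0.001, -0.0, -1.0]]
wrist_force: [-0.5, -0.4, -0.4]
gripper_width: 0.0652
grip_force: 0.0
```

Emit:
arm_command(
  commands=[0,0,0,0,0,0,0,0,0,0,0,0,0,0,0,0,0,0,0,0,0,0,-2,0,0,0,-4,0,0,0,0,0],
  grip=2.5,
  grip_force=60,
)

```text
clock: 21.38
tool_pos: [0.4526, 0.0705, 0.0656]
tool_rot: [[0.952, 0.307, 0.004], [0.307, -0.952, 0.003], [0.005, -0.001, -1.0]]
wrist_force: [-0.0, 0.6, -2.7]
gripper_width: 0.0335
grip_force: 60.0
```

```bash
python3 - <<'E'
from h import *
st(); anvil(110,43,TM,True)
E
```

```text
t 21.375 tcp [452.6  70.5  65.6] yaw 17.9 F [-0.   0.6 -2.7] w 33.5 g 60.0
shift cm [-6.56 28.72  2.2 ] turn 1.089 | yaw 17.9 q6 1.3 q6 after ~ 0.86
```

Emit:
arm_command(
  commands=[-1.1,4.79,0,0,-1.1,4.79,0,0,-1.1,4.79,0,0,-1.1,4.79,0,0,-1.1,4.79,0,0,-1.1,4.79,0,0,0,0,0.5,0.18,0,0,0.5,0.18,0,0,0.5,0.18,0,0,0.5,0.18,0,0,0.2,0.18,0,0,0,0.18],
)

```text
clock: 22.88
tool_pos: [0.4754, -0.224, 0.0399]
tool_rot: [[0.715, -0.699, -0.002], [-0.699, -0.715, 0.001], [-0.002, 0.001, -1.0]]
wrist_force: [-0.3, -0.4, -1.5]
gripper_width: 0.0332
grip_force: 60.0
```

```bash
python3 - <<'E'
from h import *
st(); anvil(78,43,TM,True)
E
```

```text
t 22.875 tcp [ 475.4 -224.    39.9] yaw -44.4 F [-0.3 -0.4 -1.5] w 33.2 g 60.0
shift cm [ 3.34 -0.29 -0.31] turn 0.002 | yaw -44.4 q6 0.86 q6 after ~ 0.9
```

Emit:
arm_command(
  commands=[1.2,-0.1,-0.1,0,1.2,-0.1,-0.1,0,0.9,-0.1,-0.1,0,0.3,0,0,0,0.3,0,0,0,0.3,0,0,0,0.2,0,0,0,0.1,0,0,0,0,0,0,0],
)

```text
clock: 24.0
tool_pos: [0.5094, -0.2522, 0.0439]
tool_rot: [[0.72, -0.694, -0.002], [-0.694, -0.72, 0.002], [-0.003, 0.001, -1.0]]
wrist_force: [-2.3, 8.2, 1.2]
gripper_width: 0.0336
grip_force: 60.0
```

Emit:
arm_command(
  commands=[0.15,0,0,0,0.15,0,0,0,0,0,0,0],
)

```text
clock: 24.38
tool_pos: [0.5094, -0.2527, 0.0433]
tool_rot: [[0.72, -0.694, -0.006], [-0.694, -0.72, 0.004], [-0.007, 0.002, -1.0]]
wrist_force: [-8.0, 17.9, 7.3]
gripper_width: 0.0337
grip_force: 60.1
```

Emit:
arm_command(
  commands=[0.15,0,0,0,0,0,0,0],
)

```text
clock: 24.62
tool_pos: [0.5094, -0.2529, 0.043]
tool_rot: [[0.72, -0.694, -0.008], [-0.694, -0.72, 0.005], [-0.009, 0.002, -1.0]]
wrist_force: [-11.0, 23.2, 8.1]
gripper_width: 0.0335
grip_force: 60.1
```

```bash
cat >> h.py <<'E'
def rear():
    o=robot.get_obs(); st(); print('tcp to face',round((AN-np.array(o['tool_pos'])[:2]*1000)@n,1))
    t=cam('top'); z=o['tool_pos'][2]+.007
    for p in pearls(t,z,roi=(385,220,420,260)): print(p, 'dist to face',(AN-np.array(p[2:4]))@n)
E
python3 - <<'E'
from h import *
rear()
E
```

```text
t 24.625 tcp [ 509.4 -252.9   43. ] yaw -44.0 F [-11.   23.2   8.1] w 33.5 g 60.1
tcp to face 66.9
[402.5, 244.0, 461.7, -205.7, 26.0] dist to face 134.06851142786945
```

Same reading and hard stop as before, so this stud is home. Turning round (turn +π).

Emit:
arm_command(
  commands=[-1.5,0,0,0,-2.5,0,0,0,-2.5,0,0,0,0,0,0,0.175,0,0,0,0.175,0,0,0,0.175,0,0,0,0.175,0,0,0,0.175,0,0,0,0.175,0,0,0,0.175,0,0,0,0.175,0,0,0,0.175],
)

```text
clock: 26.18
tool_pos: [0.4674, -0.2114, 0.0445]
tool_rot: [[-0.701, -0.713, 0.001], [-0.713, 0.701, -0.0], [-0.0, -0.001, -1.0]]
wrist_force: [1.3, 0.4, -1.5]
gripper_width: 0.0336
grip_force: 60.0
```

Emit:
arm_command(
  commands=[0,0,0,0.175,0,0,0,0.175,0,0,0,0.175,0,0,0,0.175,0,0,0,0.175,0,0,0,0.175,0,0,0,0.175,0,0,0,0.175,0,0,0,0.175,0,0,0,0],
)

```text
clock: 27.42
tool_pos: [0.4674, -0.2114, 0.0445]
tool_rot: [[-0.715, 0.699, 0.001], [0.699, 0.715, -0.0], [-0.001, 0.0, -1.0]]
wrist_force: [-0.7, 0.4, -1.4]
gripper_width: 0.0333
grip_force: 60.0
```

```bash
python3 - <<'E'
from h import *
st(); anvil(77)
E
```

```text
t 27.425 tcp [ 467.4 -211.4   44.5] yaw 135.6 F [-0.7  0.4 -1.4] w 33.3 g 60.0
shift cm [-4.9  -0.05  0.15] turn 0.002 | yaw 135.6 q6 -2.3 q6 after ~ -2.24
```

Emit:
arm_command(
  commands=[-1.7,0,0.1,0,-1.7,0,0,0,-1.5,0,0,0,-0.3,0,0,0,-0.3,0,0,0,-0.3,0,0,0,-0.1,0,0,0,0,0,0,0],
)

```text
clock: 28.42
tool_pos: [0.5071, -0.251, 0.0425]
tool_rot: [[-0.714, 0.701, -0.004], [0.701, 0.714, 0.002], [0.005, -0.001, -1.0]]
wrist_force: [-6.7, 12.8, 3.5]
gripper_width: 0.0336
grip_force: 60.0
```

Emit:
arm_command(
  commands=[-0.15,0,0,0,-0.15,0,0,0,0,0,0,0],
)

```text
clock: 28.8
tool_pos: [0.5071, -0.2515, 0.0419]
tool_rot: [[-0.713, 0.701, -0.008], [0.701, 0.713, 0.005], [0.009, -0.002, -1.0]]
wrist_force: [-10.6, 21.8, 7.3]
gripper_width: 0.0334
grip_force: 60.1
```

Emit:
arm_command(
  commands=[-0.15,0,0,0,0,0,0,0],
)

```text
clock: 29.05
tool_pos: [0.507, -0.2519, 0.0414]
tool_rot: [[-0.713, 0.701, -0.01], [0.701, 0.713, 0.006], [0.011, -0.003, -1.0]]
wrist_force: [-12.8, 24.4, 7.8]
gripper_width: 0.0333
grip_force: 60.1
```

```bash
python3 - <<'E'
from h import *
rear()
E
```

```text
t 29.05 tcp [ 507.  -251.9   41.4] yaw 135.5 F [-12.8  24.4   7.8] w 33.3 g 60.1
tcp to face 69.4
[403.5, 243.0, 464.4, -208.7, 13.0] dist to face 130.0400074222536
```

Emit:
arm_command(
  commands=[1.5,0,0,0,3,0,0,0,3,0,0,0,0,0,-3,0,0,0,-4,0,0,0,0,0],
)

```text
clock: 29.85
tool_pos: [0.4615, -0.2037, 0.1166]
tool_rot: [[-0.714, 0.7, 0.007], [0.7, 0.714, -0.001], [-0.006, 0.004, -1.0]]
wrist_force: [0.4, 0.6, -2.0]
gripper_width: 0.0339
grip_force: 59.9
```

```bash
python3 - <<'E'
from h import *
st(); go(482.5,249,115,-.5)
E
```

```text
t 29.85 tcp [ 461.5 -203.7  116.6] yaw 135.6 F [ 0.4  0.6 -2. ] w 33.9 g 59.9
shift cm [30.19 33.8   0.12] turn -0.767 | yaw 135.6 q6 -2.32 q6 after ~ -2.42
```

Emit:
arm_command(
  commands=[3.02,3.38,0,0,3.02,3.38,0,0,3.02,3.38,0,0,3.02,3.38,0,0,3.02,3.38,0,0,3.02,3.38,0,0,3.02,3.38,0,0,3.02,3.38,0,0,3.02,3.38,0,0,3.02,3.38,0,0,0,0,0,-0.16,0,0,0,-0.16],
)

```text
clock: 31.35
tool_pos: [0.4948, 0.2315, 0.1118]
tool_rot: [[-0.914, 0.404, -0.035], [0.403, 0.914, 0.039], [0.047, 0.021, -0.999]]
wrist_force: [-0.5, -0.2, -1.1]
gripper_width: 0.0334
grip_force: 59.9
```

Emit:
arm_command(
  commands=[0,0,0,-0.16,0,0,0,-0.16,0,0,0,-0.127,0,0,0,0],
)

```text
clock: 31.85
tool_pos: [0.4948, 0.2311, 0.1123]
tool_rot: [[-0.999, -0.024, -0.034], [-0.025, 0.999, 0.039], [0.033, 0.04, -0.999]]
wrist_force: [-0.1, -0.4, -2.5]
gripper_width: 0.0336
grip_force: 59.9
```

```bash
python3 - <<'E'
from h import *
st(); go(482.5,249,15.5,-.5)
E
```

```text
t 31.85 tcp [494.8 231.1 112.3] yaw -178.6 F [-0.1 -0.4 -2.5] w 33.6 g 59.9
shift cm [0.86 1.44 9.78] turn 0.034 | yaw -178.6 q6 -2.26 q6 after ~ -2.42
```

Emit:
arm_command(
  commands=[0,0,0,0,0,0,0,0,0,0,0,0],
)

```text
clock: 32.22
tool_pos: [0.495, 0.2315, 0.1131]
tool_rot: [[-0.999, -0.024, -0.034], [-0.025, 0.999, 0.04], [0.033, 0.04, -0.999]]
wrist_force: [0.0, 0.2, -1.1]
gripper_width: 0.0334
grip_force: 59.9
```

```bash
python3 - <<'E'
from h import *
st(); o=robot.get_obs(); print(np.round(o['joint_positions'],3),np.round(o['dq'],3)); print(np.round(o['tool_rot'],3))
E
```

```text
t 32.225 tcp [495.  231.5 113.1] yaw -178.5 F [ 0.   0.2 -1.1] w 33.4 g 59.9
[ 0.757  0.261 -0.386 -0.065 -0.922 -2.264] [-0.    -0.003 -0.    -0.    -0.002  0.005]
[[-0.999 -0.024 -0.034]
 [-0.025  0.999  0.04 ]
 [ 0.033  0.04  -0.999]]
```

The tool tilted about 3° because joint 6 reached its lower limit during that carry. The bar can still be placed; I will remove the tilt afterwards at the opposite limit with the gripper empty.

Emit:
arm_command(
  commands=[0.43,0.72,2,0.034,0.43,0.72,2,0,0,0,2.5,0,0,0,2,0,0,0,0.7,0,0,0,0.2,0,0,0,0,0],
)

```text
clock: 33.1
tool_pos: [0.4836, 0.2498, 0.0207]
tool_rot: [[-0.999, 0.009, -0.033], [0.008, 0.999, 0.04], [0.033, 0.04, -0.999]]
wrist_force: [0.4, -0.2, -1.5]
gripper_width: 0.0338
grip_force: 59.9
```

```bash
python3 - <<'E'
from h import *
st(); go(482.5,249,16.5,-.5)
E
```

```text
t 33.1 tcp [483.6 249.8  20.7] yaw 179.6 F [ 0.4 -0.2 -1.5] w 33.8 g 59.9
shift cm [ 0.09 -0.1   0.42] turn 0.001 | yaw 179.6 q6 -2.32 q6 after ~ -2.42
```

Emit:
arm_command(
  commands=[0.09,-0.1,0.2,0,0,0,0.15,0,0,0,0,0],
)

```text
clock: 33.48
tool_pos: [0.4821, 0.2486, 0.0167]
tool_rot: [[-0.999, 0.009, -0.034], [0.008, 0.999, 0.04], [0.034, 0.039, -0.999]]
wrist_force: [0.1, -0.3, -0.8]
gripper_width: 0.0334
grip_force: 59.9
```

Emit:
arm_command(
  commands=[0,0,0,0,0,0,0,0,0,0,0,0,0,0,0,0,0,0,-2,0,0,0,-4,0,0,0,-6,0,0,0,-6,0],
  grip=4.8,
)

```text
clock: 34.48
tool_pos: [0.488, 0.2411, 0.1981]
tool_rot: [[-0.999, 0.009, -0.034], [0.008, 0.999, 0.039], [0.034, 0.039, -0.999]]
wrist_force: [1.0, 1.6, 0.3]
gripper_width: 0.0483
grip_force: 0.0
```

```bash
python3 - <<'E'
from h import *
st(); o=robot.get_obs(); print(np.round(o['joint_positions'],3)); print(np.round(o['tool_rot'],3))
E
```

```text
t 34.475 tcp [488.  241.1 198.1] yaw 179.6 F [1.  1.6 0.3] w 48.3 g 0.0
[ 0.78   0.175 -0.285 -0.058 -1.108 -2.334]
[[-0.999  0.009 -0.034]
 [ 0.008  0.999  0.039]
 [ 0.034  0.039 -0.999]]
```

Emit:
arm_command(
  commands=[0,0,0,-0.18,0,0,0,-0.18,0,0,0,-0.18,0,0,0,-0.18,0,0,0,-0.18,0,0,0,-0.18,0,0,0,-0.18,0,0,0,-0.18,0,0,0,-0.18,0,0,0,-0.18,0,0,0,-0.18,0,0,0,-0.18],
)

```text
clock: 35.98
tool_pos: [0.4881, 0.2414, 0.1963]
tool_rot: [[0.553, -0.833, -0.034], [-0.832, -0.554, 0.04], [-0.052, 0.006, -0.999]]
wrist_force: [-1.7, 0.1, -0.4]
gripper_width: 0.0478
grip_force: 0.0
```

Emit:
arm_command(
  commands=[0,0,0,-0.18,0,0,0,-0.18,0,0,0,-0.18,0,0,0,-0.18,0,0,0,-0.18,0,0,0,-0.18,0,0,0,-0.18,0,0,0,-0.18,0,0,0,-0.18,0,0,0,-0.18,0,0,0,-0.18,0,0,0,-0.18],
)

```text
clock: 37.48
tool_pos: [0.4881, 0.2415, 0.1963]
tool_rot: [[0.385, 0.922, -0.034], [0.923, -0.384, 0.04], [0.024, -0.046, -0.999]]
wrist_force: [0.0, -0.8, -1.2]
gripper_width: 0.0481
grip_force: 0.0
```

Emit:
arm_command(
  commands=[0,0,0,-0.18,0,0,0,-0.18,0,0,0,-0.18,0,0,0,-0.18,0,0,0,-0.18,0,0,0,-0.18,0,0,0,0],
)

```text
clock: 38.35
tool_pos: [0.4833, 0.2462, 0.1967]
tool_rot: [[-0.62, 0.784, -0.026], [0.783, 0.621, 0.032], [0.041, -0.001, -0.999]]
wrist_force: [0.1, 0.4, 0.3]
gripper_width: 0.0481
grip_force: 0.0
```

```bash
python3 - <<'E'
from h import *
st(); o=robot.get_obs(); print(np.round(o['joint_positions'],3)); print(np.round(o['tool_rot'],3))
t=cam('top')
for b in bars(t,roi=(180,130,400,300)): print(b)
E
```

```text
t 38.35 tcp [483.3 246.2 196.7] yaw 128.4 F [0.1 0.4 0.3] w 48.1 g 0.0
[ 0.802  0.169 -0.3   -0.045 -1.097  3.029]
[[-0.62   0.784 -0.026]
 [ 0.783  0.621  0.032]
 [ 0.041 -0.001 -0.999]]
[637, 63, -6.0, 119, 32, [300.0, 181.0]]
[653, -52, 8.1, 118, 31, [343.0, 174.0]]
```

Works: q4 is going toward 0. Also, the bar at (642,53) has been knocked to about (637,63).

Emit:
arm_command(
  commands=[0,0,0,-0.15,0,0,0,-0.15],
)

```text
clock: 38.65
tool_pos: [0.4425, 0.2766, 0.1943]
tool_rot: [[-0.783, 0.62, 0.053], [0.62, 0.784, -0.022], [-0.055, 0.015, -0.998]]
wrist_force: [-1.2, 0.1, 0.3]
gripper_width: 0.0479
grip_force: 0.0
```

```bash
python3 - <<'E'
from h import *
st(); o=robot.get_obs(); print(np.round(o['joint_positions'],3)); print(np.round(o['tool_rot'],3))
E
```

```text
t 38.65 tcp [442.5 276.6 194.3] yaw 141.6 F [-1.2  0.1  0.3] w 47.9 g 0.0
[ 0.978  0.111 -0.422  0.066 -1.027  3.031]
[[-0.783  0.62   0.053]
 [ 0.62   0.784 -0.022]
 [-0.055  0.015 -0.998]]
```

Emit:
arm_command(
  commands=[0,0,0,0.18,0,0,0,0.18,0,0,0,0.18,0,0,0,0.18,0,0,0,0.18,0,0,0,0.18,0,0,0,0.18,0,0,0,0.18,0,0,0,0.18,0,0,0,0.18,0,0,0,0.18,0,0,0,0.18],
)

```text
clock: 40.15
tool_pos: [0.4425, 0.2762, 0.1943]
tool_rot: [[0.953, 0.298, 0.051], [0.3, -0.954, -0.022], [0.042, 0.036, -0.998]]
wrist_force: [0.8, 0.5, 0.3]
gripper_width: 0.0478
grip_force: 0.0
```

Emit:
arm_command(
  commands=[0,0,0,0.18,0,0,0,0.18,0,0,0,0.18,0,0,0,0.18,0,0,0,0.18,0,0,0,0.18,0,0,0,0.18,0,0,0,0.18,0,0,0,0.18,0,0,0,0.18,0,0,0,0.18,0,0,0,0.18],
)

```text
clock: 41.65
tool_pos: [0.4425, 0.2762, 0.1943]
tool_rot: [[-0.282, -0.958, 0.051], [-0.96, 0.281, -0.022], [0.007, -0.055, -0.998]]
wrist_force: [0.7, -0.6, -0.6]
gripper_width: 0.0481
grip_force: 0.0
```

Emit:
arm_command(
  commands=[0,0,0,0.18,0,0,0,0.18,0,0,0,0.18,0,0,0,0.18,0,0,0,0.18,0,0,0,0.18,0,0,0,0.18,0,0,0,0.18,0,0,0,0.18,0,0,0,0.12,0,0,0,0.04],
)

```text
clock: 43.02
tool_pos: [0.4477, 0.2725, 0.1948]
tool_rot: [[-0.886, 0.461, 0.041], [0.461, 0.887, -0.015], [-0.043, 0.006, -0.999]]
wrist_force: [-0.2, 1.2, -0.7]
gripper_width: 0.0482
grip_force: 0.0
```

```bash
python3 - <<'E'
from h import *
st(); o=robot.get_obs(); print(np.round(o['joint_positions'],3)); print(np.round(o['tool_rot'],3))
E
```

```text
t 43.025 tcp [447.7 272.5 194.8] yaw 152.5 F [-0.2  1.2 -0.7] w 48.2 g 0.0
[ 0.954  0.118 -0.406  0.049 -1.036 -3.029]
[[-0.886  0.461  0.041]
 [ 0.461  0.887 -0.015]
 [-0.043  0.006 -0.999]]
```

Emit:
arm_command(
  commands=[0,0,0,0.05,0,0,0,0],
)

```text
clock: 43.28
tool_pos: [0.4553, 0.2671, 0.1951]
tool_rot: [[-0.867, 0.498, 0.029], [0.498, 0.867, -0.006], [-0.028, 0.009, -1.0]]
wrist_force: [-0.4, -0.6, 0.5]
gripper_width: 0.0482
grip_force: 0.0
```

Emit:
arm_command(
  commands=[0,0,0,0.03,0,0,0,0],
)

```text
clock: 43.52
tool_pos: [0.4587, 0.2643, 0.1952]
tool_rot: [[-0.856, 0.516, 0.022], [0.516, 0.856, -0.0], [-0.019, 0.011, -1.0]]
wrist_force: [-0.1, 0.4, 1.1]
gripper_width: 0.048
grip_force: 0.0
```

Emit:
arm_command(
  commands=[0,0,0,0.02,0,0,0,0],
)

```text
clock: 43.78
tool_pos: [0.4611, 0.2624, 0.1953]
tool_rot: [[-0.849, 0.529, 0.017], [0.529, 0.849, 0.003], [-0.013, 0.012, -1.0]]
wrist_force: [0.9, 0.3, -0.5]
gripper_width: 0.0479
grip_force: 0.0
```

Emit:
arm_command(
  commands=[0,0,0,0.02,0,0,0,-0.15,0,0,0,-0.15,0,0,0,-0.15,0,0,0,0],
  grip=6.5,
)

```text
clock: 44.4
tool_pos: [0.4637, 0.2603, 0.1953]
tool_rot: [[-0.992, 0.123, 0.012], [0.123, 0.992, 0.007], [-0.011, 0.009, -1.0]]
wrist_force: [-0.2, 0.9, 1.0]
gripper_width: 0.065
grip_force: 0.0
```

```bash
python3 - <<'E'
from h import *
st(); t=cam('top');s=cam('scene')
print(np.round(robot.get_obs()['tool_rot'],3).tolist())
for b in bars(t,roi=(230,130,400,300)): print(b)
for b in bars(s,roi=(260,140,420,320)): print('sc',b)
for p in pearls(t): print(p)
go(636,63,150,-6)
E
```

```text
t 44.4 tcp [463.7 260.3 195.3] yaw 172.9 F [-0.2  0.9  1. ] w 65.0 g 0.0
[[-0.992, 0.125, 0.012], [0.125, 0.992, 0.007], [-0.011, 0.009, -1.0]]
[637, 63, -6.0, 119, 32, [300.0, 181.0]]
[653, -52, 8.1, 118, 31, [343.0, 174.0]]
sc [651, -57, 8.8, 117, 38, [365.0, 293.0]]
sc [636, 57, -6.1, 119, 38, [379.0, 258.0]]
sc [481, 249, 1.0, 119, 41, [361.0, 187.0]]
sc [482, 329, -0.0, 119, 42, [373.0, 168.0]]
[261.4, 132.9, 772.7, 169.0, 25.0]
[338.9, 150.0, 722.3, -42.8, 19.0]
[302.9, 155.9, 707.2, 55.4, 19.0]
[347.0, 199.0, 587.5, -63.1, 21.0]
[298.0, 205.0, 572.7, 69.8, 21.0]
[231.3, 213.6, 551.4, 251.2, 7.0]
[232.0, 260.8, 423.1, 249.1, 13.0]
[362.4, 286.4, 351.4, -101.3, 22.0]
[282.7, 295.6, 328.7, 112.4, 114.0]
shift cm [-19.52 -17.46   4.6 ] turn -0.021 | yaw 172.8 q6 -2.58 q6 after ~ -2.08
```

Emit:
arm_command(
  commands=[-3.25,-2.9,0.5,0,-3.25,-2.9,0.5,0,-3.25,-2.9,0.5,0,-3.25,-2.9,0.5,0,-3.25,-2.9,0.5,0,-3.25,-2.9,0.5,-0.02,0,0,0,0],
)

```text
clock: 45.38
tool_pos: [0.6374, 0.0617, 0.1647]
tool_rot: [[-0.994, 0.108, 0.011], [0.108, 0.994, 0.006], [-0.01, 0.008, -1.0]]
wrist_force: [-0.2, 0.8, -0.5]
gripper_width: 0.0651
grip_force: 0.0
```

```bash
python3 - <<'E'
from h import *
st();go(636,63,4,-6)
E
```

```text
t 45.375 tcp [637.4  61.7 164.7] yaw 173.8 F [-0.2  0.8 -0.5] w 65.1 g 0.0
shift cm [ 3.200e-01 -1.000e-02  1.607e+01] turn -0.003 | yaw 173.8 q6 -2.08 q6 after ~ -2.08
```

Emit:
arm_command(
  commands=[0.1,0,4.5,0,0.1,0,4.5,0,0.1,0,4.2,0,0,0,1.6,0,0,0,0.9,0,0,0,0.3,0,0,0,0,0],
)

```text
clock: 46.25
tool_pos: [0.6361, 0.0659, 0.0071]
tool_rot: [[-0.995, 0.102, 0.014], [0.102, 0.995, 0.008], [-0.013, 0.009, -1.0]]
wrist_force: [-0.1, -0.1, -0.1]
gripper_width: 0.065
grip_force: 0.0
```

Emit:
arm_command(
  commands=[0,0,0,0,0,0,0,0,0,0,0,0,0,0,0,0,0,0,0,0,0,0,-2,0,0,0,-4,0,0,0,0,0],
  grip=2.5,
  grip_force=60,
)

```text
clock: 47.25
tool_pos: [0.6367, 0.0659, 0.0691]
tool_rot: [[-0.995, 0.101, 0.018], [0.101, 0.995, 0.009], [-0.017, 0.011, -1.0]]
wrist_force: [-0.5, -0.1, -0.9]
gripper_width: 0.0329
grip_force: 60.0
```

```bash
python3 - <<'E'
from h import *
st();anvil(110)
E
```

```text
t 47.25 tcp [636.7  65.9  69.1] yaw 174.2 F [-0.5 -0.1 -0.9] w 32.9 g 60.0
shift cm [ 12.85 -30.36   2.07] turn 0.675 | yaw 174.2 q6 -2.08 q6 after ~ -2.28
```

Emit:
arm_command(
  commands=[1.83,-4.34,0,0,1.83,-4.34,0,0,1.83,-4.34,0,0,1.83,-4.34,0,0,1.83,-4.34,0,0,1.83,-4.34,0,0,1.83,-4.34,0,0,0,0,0.5,0.17,0,0,0.5,0.17,0,0,0.5,0.17,0,0,0.5,0.165,0,0,0,0],
)

```text
clock: 48.75
tool_pos: [0.4758, -0.2237, 0.0409]
tool_rot: [[-0.714, 0.7, 0.011], [0.701, 0.714, 0.008], [-0.002, 0.013, -1.0]]
wrist_force: [0.1, 0.0, -1.6]
gripper_width: 0.0334
grip_force: 60.0
```

```bash
python3 - <<'E'
from h import *
st();anvil(80,45)
E
```

```text
t 48.75 tcp [ 475.8 -223.7   40.9] yaw 135.5 F [ 0.1  0.  -1.6] w 33.4 g 60.0
shift cm [-3.14  0.25 -0.4 ] turn 0.001 | yaw 135.5 q6 -2.26 q6 after ~ -2.25
```

Emit:
arm_command(
  commands=[-1.2,0.1,-0.1,0,-1,0.1,-0.1,0,-0.9,0,-0.1,0,-0.3,0,0,0,-0.3,0,0,0,-0.3,0,0,0,0,0,0,0],
)

```text
clock: 49.62
tool_pos: [0.5058, -0.2501, 0.0448]
tool_rot: [[-0.713, 0.701, 0.011], [0.701, 0.713, 0.008], [-0.002, 0.014, -1.0]]
wrist_force: [-2.7, 3.9, 1.6]
gripper_width: 0.0335
grip_force: 60.0
```

Emit:
arm_command(
  commands=[-0.2,0,0,0,-0.15,0,0,0,0,0,0,0],
)

```text
clock: 50.0
tool_pos: [0.5069, -0.2515, 0.0445]
tool_rot: [[-0.713, 0.701, 0.009], [0.701, 0.713, 0.009], [0.0, 0.013, -1.0]]
wrist_force: [-5.0, 10.5, 3.5]
gripper_width: 0.0336
grip_force: 60.0
```

```bash
python3 - <<'E'
from h import *
rear()
E
```

```text
t 50.0 tcp [ 506.9 -251.5   44.5] yaw 135.5 F [-5.  10.5  3.5] w 33.6 g 60.0
tcp to face 69.7
[402.5, 244.0, 461.6, -205.5, 26.0] dist to face 134.28001832564482
```

Emit:
arm_command(
  commands=[-0.15,0,0,0,-0.15,0,0,0,-0.1,0,0,0,0,0,0,0],
)

```text
clock: 50.55
tool_pos: [0.5068, -0.2521, 0.0436]
tool_rot: [[-0.713, 0.701, 0.004], [0.701, 0.713, 0.012], [0.006, 0.011, -1.0]]
wrist_force: [-12.0, 24.1, 9.6]
gripper_width: 0.0336
grip_force: 60.1
```

Emit:
arm_command(
  commands=[1.5,0,0,0,2.5,0,0,0,2.5,0,0,0,0,0,0,-0.175,0,0,0,-0.175,0,0,0,-0.175,0,0,0,-0.175,0,0,0,-0.175,0,0,0,-0.175,0,0,0,-0.175,0,0,0,-0.175,0,0,0,-0.175],
)

```text
clock: 52.05
tool_pos: [0.4658, -0.2105, 0.0451]
tool_rot: [[-0.694, -0.72, 0.014], [-0.72, 0.694, 0.007], [-0.014, -0.005, -1.0]]
wrist_force: [-0.5, -0.2, -1.0]
gripper_width: 0.0334
grip_force: 60.0
```

Emit:
arm_command(
  commands=[0,0,0,-0.175,0,0,0,-0.175,0,0,0,-0.175,0,0,0,-0.175,0,0,0,-0.175,0,0,0,-0.175,0,0,0,-0.175,0,0,0,-0.175,0,0,0,-0.165,0,0,0,0],
)

```text
clock: 53.3
tool_pos: [0.4657, -0.2104, 0.0451]
tool_rot: [[0.711, -0.703, 0.014], [-0.703, -0.711, 0.007], [0.005, -0.014, -1.0]]
wrist_force: [0.0, -0.4, -2.6]
gripper_width: 0.0338
grip_force: 60.0
```

```bash
python3 - <<'E'
from h import *
st();anvil(77,46,TM,True)
E
```

```text
t 53.3 tcp [ 465.7 -210.4   45.1] yaw -44.7 F [ 0.  -0.4 -2.6] w 33.8 g 60.0
shift cm [ 5.09 -0.03 -0.06] turn -0.003 | yaw -44.7 q6 0.85 q6 after ~ 0.9
```

Emit:
arm_command(
  commands=[1.8,0,0,0,1.8,0,0,0,1.6,0,0,0,0.3,0,0,0,0.3,0,0,0,0.3,0,0,0,0.2,0,0,0,0,0,0,0],
)

```text
clock: 54.3
tool_pos: [0.5082, -0.2532, 0.0445]
tool_rot: [[0.711, -0.703, 0.009], [-0.703, -0.711, 0.009], [0.0, -0.013, -1.0]]
wrist_force: [-4.3, 8.1, 2.5]
gripper_width: 0.0334
grip_force: 60.0
```

Emit:
arm_command(
  commands=[0.2,0,0,0,0.15,0,0,0,0,0,0,0],
)

```text
clock: 54.68
tool_pos: [0.5082, -0.2537, 0.0438]
tool_rot: [[0.711, -0.703, 0.005], [-0.703, -0.711, 0.012], [-0.005, -0.012, -1.0]]
wrist_force: [-10.0, 19.9, 7.3]
gripper_width: 0.0335
grip_force: 60.1
```

Emit:
arm_command(
  commands=[0.15,0,0,0,0.1,0,0,0,0,0,0,0],
)

```text
clock: 55.05
tool_pos: [0.508, -0.2544, 0.0431]
tool_rot: [[0.711, -0.703, 0.001], [-0.703, -0.711, 0.013], [-0.008, -0.01, -1.0]]
wrist_force: [-13.8, 25.1, 8.8]
gripper_width: 0.0333
grip_force: 60.1
```

```bash
python3 - <<'E'
from h import *
rear()
E
```

```text
t 55.05 tcp [ 508.  -254.4   43.1] yaw -44.7 F [-13.8  25.1   8.8] w 33.3 g 60.1
tcp to face 66.9
[403.8, 243.2, 463.7, -209.1, 14.0] dist to face 130.2589190309416
```

Emit:
arm_command(
  commands=[-1.5,0,0,0,-3,0,0,0,-3,0,0,0,0,0,-4,0,0,0,-5,0,0,0,0,0],
)

```text
clock: 55.85
tool_pos: [0.4629, -0.2071, 0.1391]
tool_rot: [[0.712, -0.702, 0.022], [-0.702, -0.712, 0.006], [0.011, -0.019, -1.0]]
wrist_force: [0.7, -0.6, -1.5]
gripper_width: 0.0336
grip_force: 60.0
```

```bash
python3 - <<'E'
from h import *
st();go(524.5,288,130,-90.5,True)
E
```

```text
t 55.85 tcp [ 462.9 -207.1  139.1] yaw -44.6 F [ 0.7 -0.6 -1.5] w 33.6 g 60.0
shift cm [-30.38 -39.57   1.33] turn 0.801 | yaw -44.6 q6 0.84 q6 after ~ -0.84
```

Emit:
arm_command(
  commands=[-3.04,-3.96,0,0,-3.04,-3.96,0,0,-3.04,-3.96,0,0,-3.04,-3.96,0,0,-3.04,-3.96,0,0,-3.04,-3.96,0,0,-3.04,-3.96,0,0,-3.04,-3.96,0,0,-3.04,-3.96,0,0,-3.04,-3.96,0,0,0,0,0,0.16,0,0,0,0.16],
)

```text
clock: 57.35
tool_pos: [0.5212, 0.2892, 0.138]
tool_rot: [[0.451, -0.893, 0.012], [-0.893, -0.451, 0.007], [-0.001, -0.013, -1.0]]
wrist_force: [-0.3, -0.2, -0.1]
gripper_width: 0.0334
grip_force: 60.0
```

Emit:
arm_command(
  commands=[0,0,0,0.16,0,0,0,0.16,0,0,0,0.16,0,0,0,0],
)

```text
clock: 57.85
tool_pos: [0.5214, 0.2885, 0.1385]
tool_rot: [[-0.007, -1.0, 0.012], [-1.0, 0.007, 0.007], [-0.007, -0.012, -1.0]]
wrist_force: [0.0, 1.0, -1.7]
gripper_width: 0.0337
grip_force: 60.0
```

```bash
python3 - <<'E'
from h import *
st();go(524.5,288,42,-90.5,True); print(np.round(robot.get_obs()['tool_rot'],3).tolist())
t=cam('top'); s=cam('scene')
for p in pearls(s,.02,roi=(320,140,410,215)): print(p)
E
```

```text
t 57.85 tcp [521.4 288.5 138.5] yaw -90.4 F [ 0.   1.  -1.7] w 33.7 g 60.0
shift cm [ 0.11 -0.19  9.65] turn 0.002 | yaw -90.4 q6 -0.85 q6 after ~ -0.84
[[-0.007, -1.0, 0.012], [-1.0, 0.007, 0.007], [-0.007, -0.012, -1.0]]
[372.5, 170.8, 484.9, 318.3, 11.0]
[391.9, 175.7, 544.2, 330.9, 9.0]
[380.0, 194.5, 544.0, 251.0, 10.0]
```

Emit:
arm_command(
  commands=[0.05,-0.1,3.5,0,0.05,-0.1,3,0,0,0,2,0,0,0,1,0,0,0,0.4,0,0,0,0,0],
)

```text
clock: 58.7
tool_pos: [0.5252, 0.2887, 0.0406]
tool_rot: [[-0.007, -1.0, 0.013], [-1.0, 0.007, 0.008], [-0.008, -0.013, -1.0]]
wrist_force: [-0.3, 0.5, -0.8]
gripper_width: 0.0335
grip_force: 60.0
```

Emit:
arm_command(
  commands=[0,0,0.15,0,0,0,0,0],
)

```text
clock: 58.95
tool_pos: [0.5251, 0.2886, 0.0392]
tool_rot: [[-0.008, -1.0, 0.013], [-1.0, 0.008, 0.008], [-0.008, -0.013, -1.0]]
wrist_force: [-0.3, 0.2, -0.7]
gripper_width: 0.0335
grip_force: 60.0
```

```bash
python3 - <<'E'
from h import *
st();go(524.5,288,37,-90.5,True)
E
```

```text
t 58.95 tcp [525.1 288.6  39.2] yaw -90.4 F [-0.3  0.2 -0.7] w 33.5 g 60.0
shift cm [0.06 0.06 0.22] turn 0.001 | yaw -90.4 q6 -0.84 q6 after ~ -0.84
```

Emit:
arm_command(
  commands=[0.05,0.05,0.12,0,0,0,0,0],
)

```text
clock: 59.2
tool_pos: [0.5244, 0.2879, 0.0375]
tool_rot: [[-0.008, -1.0, 0.012], [-1.0, 0.008, 0.007], [-0.007, -0.012, -1.0]]
wrist_force: [-0.9, -0.3, -1.4]
gripper_width: 0.0336
grip_force: 60.0
```

Emit:
arm_command(
  commands=[0,0,0.08,0,0,0,0,0],
)

```text
clock: 59.45
tool_pos: [0.5245, 0.288, 0.0369]
tool_rot: [[-0.008, -1.0, 0.013], [-1.0, 0.008, 0.007], [-0.007, -0.013, -1.0]]
wrist_force: [-1.0, -0.7, 1.6]
gripper_width: 0.0333
grip_force: 60.0
```

Emit:
arm_command(
  commands=[0,0,0,0,0,0,0,0,0,0,0,0,0,0,0,0,0,0,-2,0,0,0,-4,0,0,0,-5,0,0,0,-2,0],
  grip=4.6,
)

```text
clock: 60.45
tool_pos: [0.5239, 0.2879, 0.1701]
tool_rot: [[-0.007, -1.0, 0.016], [-1.0, 0.007, 0.01], [-0.01, -0.016, -1.0]]
wrist_force: [0.7, -0.3, 0.2]
gripper_width: 0.0457
grip_force: 0.0
```

```bash
python3 - <<'E'
from h import *
st();go(652,-52,150,-172,True)
E
```

```text
t 60.45 tcp [523.9 287.9 170.1] yaw -90.4 F [ 0.7 -0.3  0.2] w 45.7 g 0.0
shift cm [ 33.91 -13.03   1.87] turn 1.424 | yaw -90.4 q6 -0.84 q6 after ~ -1.65
```

Emit:
arm_command(
  commands=[4.24,-1.63,0.2,0,4.24,-1.63,0.2,0,4.24,-1.63,0.2,0,4.24,-1.63,0.2,0,4.24,-1.63,0.2,0,4.24,-1.63,0.2,0,4.24,-1.63,0.2,0,4.24,-1.63,0.2,0,0,0,0,0.178,0,0,0,0.178,0,0,0,0.178,0,0,0,0.178],
  grip=6.5,
)

```text
clock: 61.95
tool_pos: [0.6507, -0.0532, 0.1497]
tool_rot: [[-0.664, -0.748, 0.012], [-0.748, 0.664, 0.007], [-0.014, -0.004, -1.0]]
wrist_force: [-0.3, -0.3, -0.2]
gripper_width: 0.0651
grip_force: 0.0
```

Emit:
arm_command(
  commands=[0,0,0,0.178,0,0,0,0.178,0,0,0,0.178,0,0,0,0.178,0,0,0,0],
)

```text
clock: 62.58
tool_pos: [0.6507, -0.053, 0.1497]
tool_rot: [[-0.99, -0.14, 0.012], [-0.14, 0.99, 0.007], [-0.013, 0.005, -1.0]]
wrist_force: [-1.6, 0.3, 0.2]
gripper_width: 0.0651
grip_force: 0.0
```

```bash
python3 - <<'E'
from h import *
st();go(652,-52,4,8.1)
t=cam('top','p2.png');s=cam('scene','s2.png')
for p in pearls(t,.01): print(p)
for p in pearls(s,.01,roi=(260,200,420,320)): print(p)
v=np.hstack([cv2.resize(t['img'][185:295,165:275],(400,400)),cv2.resize(s['img'][130:230,310:410],(400,400))]); cv2.imwrite('pics/v2.png',v)
E
```

```text
t 62.575 tcp [650.7 -53.  149.7] yaw -172.0 F [-1.6  0.3  0.2] w 65.1 g 0.0
shift cm [5.000e-02 1.000e-02 1.458e+01] turn -0.001 | yaw -172.0 q6 -1.64 q6 after ~ -1.65
[274.4, 131.2, 777.0, 133.2, 13.0]
[277.7, 145.1, 738.2, 124.2, 84.0]
[366.9, 161.8, 688.8, -118.4, 82.0]
[359.0, 158.3, 698.7, -97.2, 7.0]
[350.0, 160.0, 694.3, -72.7, 9.0]
[346.8, 199.1, 587.3, -62.6, 23.0]
[362.2, 286.6, 350.7, -100.9, 25.0]
[290.7, 201.1, 322.1, 106.1, 34.0]
[366.0, 247.5, 588.6, 74.4, 263.0]
[260.9, 257.3, 347.2, -98.5, 15.0]
[341.0, 283.8, 581.7, -61.1, 23.0]
[388.5, 300.4, 716.5, -42.1, 23.0]
```

View pics/v2.png

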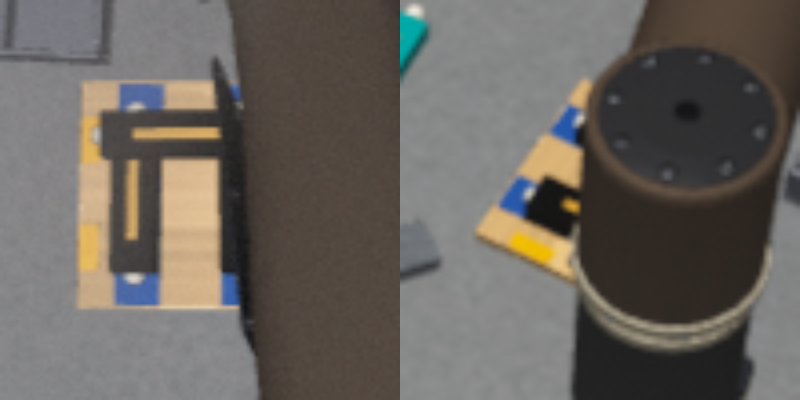

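The upper bar lies crosswise with its end at the yellow patch (crop (95,134)), on the left lower bar, and aligned. The last bar has not moved; picking it.

Emit:
arm_command(
  commands=[0.05,0,4.5,0,0,0,4.5,0,0,0,3,0,0,0,1.5,0,0,0,0.8,0,0,0,0.2,0,0,0,0,0],
)

```text
clock: 63.55
tool_pos: [0.6528, -0.052, 0.0058]
tool_rot: [[-0.99, -0.139, 0.014], [-0.139, 0.99, 0.007], [-0.015, 0.005, -1.0]]
wrist_force: [0.2, 1.0, -0.1]
gripper_width: 0.065
grip_force: 0.0
```

Emit:
arm_command(
  commands=[0,0,0,0,0,0,0,0,0,0,0,0,0,0,0,0,0,0,0,0,0,0,-2,0,0,0,-4,0,0,0,0,0],
  grip=2.5,
  grip_force=60,
)

```text
clock: 64.55
tool_pos: [0.6536, -0.0523, 0.0681]
tool_rot: [[-0.99, -0.139, 0.018], [-0.139, 0.99, 0.008], [-0.019, 0.005, -1.0]]
wrist_force: [0.6, -0.5, -0.3]
gripper_width: 0.0338
grip_force: 60.0
```

```bash
python3 - <<'E'
from h import *
st();anvil(110)
E
```

```text
t 64.55 tcp [653.6 -52.3  68.1] yaw -172.0 F [ 0.6 -0.5 -0.3] w 33.8 g 60.0
shift cm [ 19.75 -14.47   2.06] turn 0.916 | yaw -172.0 q6 -1.64 q6 after ~ -2.28
```

Emit:
arm_command(
  commands=[3.95,-2.9,0,0,3.95,-2.9,0,0,3.95,-2.9,0,0,3.95,-2.9,0,0,3.95,-2.9,0,0,0,0,0.5,0.155,0,0,0.5,0.155,0,0,0.5,0.155,0,0,0.5,0.155,0,0,0,0.15,0,0,0,0.15,0,0,0,0],
)

```text
clock: 66.05
tool_pos: [0.4756, -0.2232, 0.0408]
tool_rot: [[-0.711, 0.703, 0.011], [0.703, 0.711, 0.008], [-0.003, 0.013, -1.0]]
wrist_force: [-0.0, 0.2, -0.3]
gripper_width: 0.0336
grip_force: 60.0
```

```bash
python3 - <<'E'
from h import *
st();anvil(79,45)
E
```

```text
t 66.05 tcp [ 475.6 -223.2   40.8] yaw 135.3 F [-0.   0.2 -0.3] w 33.6 g 60.0
shift cm [-3.29  0.25 -0.41] turn -0.004 | yaw 135.3 q6 -2.27 q6 after ~ -2.24
```

Emit:
arm_command(
  commands=[-1.2,0.1,-0.1,0,-1.1,0.1,-0.1,0,-1,0,-0.1,0,-0.3,0,0,0,-0.3,0,0,0,-0.3,0,0,0,0,0,0,0],
)

```text
clock: 66.92
tool_pos: [0.5067, -0.2511, 0.0443]
tool_rot: [[-0.71, 0.704, 0.011], [0.704, 0.71, 0.008], [-0.002, 0.014, -1.0]]
wrist_force: [-1.3, 5.2, 0.6]
gripper_width: 0.0333
grip_force: 60.0
```

Emit:
arm_command(
  commands=[-0.2,0,0,0,-0.15,0,0,0,0,0,0,0],
)

```text
clock: 67.3
tool_pos: [0.5078, -0.2525, 0.0439]
tool_rot: [[-0.71, 0.704, 0.009], [0.704, 0.71, 0.009], [0.0, 0.013, -1.0]]
wrist_force: [-4.6, 11.3, 2.7]
gripper_width: 0.0336
grip_force: 60.0
```

Emit:
arm_command(
  commands=[-0.15,0,0,0,-0.1,0,0,0,0,0,0,0],
)

```text
clock: 67.68
tool_pos: [0.5078, -0.2528, 0.0435]
tool_rot: [[-0.71, 0.704, 0.006], [0.704, 0.71, 0.011], [0.004, 0.012, -1.0]]
wrist_force: [-9.1, 19.1, 7.3]
gripper_width: 0.0337
grip_force: 60.1
```

```bash
python3 - <<'E'
from h import *
rear()
E
```

```text
t 67.675 tcp [ 507.8 -252.8   43.5] yaw 135.2 F [-9.1 19.1  7.3] w 33.7 g 60.1
tcp to face 68.2
[402.3, 244.1, 461.4, -205.2, 24.0] dist to face 134.63294119476564
```

Emit:
arm_command(
  commands=[-0.15,0,0,0,0,0,0,0],
)

```text
clock: 67.97
tool_pos: [0.5077, -0.253, 0.0432]
tool_rot: [[-0.71, 0.704, 0.004], [0.704, 0.71, 0.012], [0.006, 0.012, -1.0]]
wrist_force: [-11.7, 23.3, 9.2]
gripper_width: 0.0333
grip_force: 60.1
```

Emit:
arm_command(
  commands=[1.5,0,0,0,2.5,0,0,0,2.5,0,0,0,0,0,0,-0.175,0,0,0,-0.175,0,0,0,-0.175,0,0,0,-0.175,0,0,0,-0.175,0,0,0,-0.175,0,0,0,-0.175,0,0,0,-0.175,0,0,0,-0.175],
)

```text
clock: 69.47
tool_pos: [0.4667, -0.2113, 0.0446]
tool_rot: [[-0.697, -0.717, 0.014], [-0.717, 0.697, 0.007], [-0.014, -0.005, -1.0]]
wrist_force: [-0.0, 1.4, -0.9]
gripper_width: 0.0335
grip_force: 60.0
```

Emit:
arm_command(
  commands=[0,0,0,-0.175,0,0,0,-0.175,0,0,0,-0.175,0,0,0,-0.175,0,0,0,-0.175,0,0,0,-0.175,0,0,0,-0.175,0,0,0,-0.175,0,0,0,-0.165,0,0,0,0],
)

```text
clock: 70.72
tool_pos: [0.4667, -0.2112, 0.0446]
tool_rot: [[0.708, -0.706, 0.013], [-0.706, -0.708, 0.007], [0.005, -0.014, -1.0]]
wrist_force: [-0.5, -0.4, -1.2]
gripper_width: 0.0334
grip_force: 60.0
```

```bash
python3 - <<'E'
from h import *
st();anvil(78,45,TM,True)
E
```

```text
t 70.725 tcp [ 466.7 -211.2   44.6] yaw -44.9 F [-0.5 -0.4 -1.2] w 33.4 g 60.0
shift cm [ 4.86 -0.03 -0.02] turn -0.007 | yaw -44.9 q6 0.84 q6 after ~ 0.9
```

Emit:
arm_command(
  commands=[1.7,0,0,0,1.7,0,0,0,1.4,0,0,0,0.3,0,0,0,0.3,0,0,0,0.3,0,0,0,0.2,0,0,0,0,0,0,0],
)

```text
clock: 71.72
tool_pos: [0.5073, -0.2521, 0.0442]
tool_rot: [[0.709, -0.705, 0.011], [-0.706, -0.709, 0.008], [0.002, -0.013, -1.0]]
wrist_force: [-2.6, 4.1, 1.0]
gripper_width: 0.0332
grip_force: 60.0
```

Emit:
arm_command(
  commands=[0.2,0,0,0,0.15,0,0,0,0,0,0,0],
)

```text
clock: 72.1
tool_pos: [0.5073, -0.2527, 0.0435]
tool_rot: [[0.709, -0.706, 0.006], [-0.706, -0.709, 0.011], [-0.003, -0.012, -1.0]]
wrist_force: [-8.9, 15.4, 5.0]
gripper_width: 0.0333
grip_force: 60.1
```

Emit:
arm_command(
  commands=[0.15,0,0,0,0.1,0,0,0,0,0,0,0],
)

```text
clock: 72.47
tool_pos: [0.5072, -0.2532, 0.0429]
tool_rot: [[0.708, -0.706, 0.003], [-0.706, -0.708, 0.012], [-0.007, -0.011, -1.0]]
wrist_force: [-12.8, 22.6, 8.1]
gripper_width: 0.0332
grip_force: 60.1
```

```bash
python3 - <<'E'
from h import *
rear()
E
```

```text
t 72.475 tcp [ 507.2 -253.2   42.9] yaw -44.9 F [-12.8  22.6   8.1] w 33.2 g 60.1
tcp to face 68.3
[403.7, 242.9, 464.5, -208.8, 12.0] dist to face 129.89859145090819
```

Emit:
arm_command(
  commands=[-1.5,0,0,0,-3,0,0,0,-3,0,0,0,0,0,-4,0,0,0,-5,0,0,0,0,0],
)

```text
clock: 73.28
tool_pos: [0.4613, -0.2052, 0.1386]
tool_rot: [[0.709, -0.704, 0.022], [-0.705, -0.709, 0.006], [0.011, -0.019, -1.0]]
wrist_force: [0.3, -0.8, -1.2]
gripper_width: 0.0334
grip_force: 60.0
```

```bash
python3 - <<'E'
from h import *
st();go(444.5,289,130,-90.5,True)
t=cam('top');s=cam('scene','s3.png')
print('upper at z=.05/.04')
for p in pearls(t,.04,roi=(180,195,260,280)): print(p)
m=(t['img'].astype(int)); b,g,r=m[...,0],m[...,1],m[...,2]
k=((r>180)&(g>120)&(g<190)&(b<100)).astype(np.uint8); k[:195]=0;k[280:]=0;k[:,:180]=0;k[:,260:]=0
nn,_,sx,ce=cv2.connectedComponentsWithStats(k)
for i in range(1,nn):
    if sx[i,4]>8: print('yel/brass',ce[i].round(1),sx[i,4],np.round(ray(t,ce[i],.01)[0]*1000),np.round(ray(t,ce[i],.05)[0]*1000))
cv2.imwrite('pics/v3.png',np.hstack([cv2.resize(t['img'][195:285,175:265],(400,400)),cv2.resize(s['img'][130:230,310:410],(400,400))]))
E
```

```text
t 73.275 tcp [ 461.3 -205.2  138.6] yaw -44.8 F [ 0.3 -0.8 -1.2] w 33.4 g 60.0
shift cm [-36.03 -33.86   1.1 ] turn 0.797 | yaw -44.8 q6 0.83 q6 after ~ -0.96
upper at z=.05/.04
[202.1, 213.7, 548.6, 324.1, 7.0]
[231.0, 213.6, 548.0, 246.9, 8.0]
[238.7, 221.3, 527.3, 226.2, 11.0]
[201.2, 261.1, 422.4, 326.0, 12.0]
[232.0, 260.8, 422.2, 244.0, 13.0]
[216.5, 269.0, 401.1, 285.1, 16.0]
yel/brass [189.3 223.4] 37 [526. 366.  10.] [522. 356.  50.]
yel/brass [244.5 221.5] 11 [530. 215.  10.] [526. 210.  50.]
yel/brass [222.9 220.2] 9 [534. 274.  10.] [530. 267.  50.]
yel/brass [231.  238.8] 55 [483. 252.  10.] [480. 245.  50.]
yel/brass [188.6 252.5] 49 [447. 367.  10.] [445. 357.  50.]
yel/brass [248. 253.] 13 [444. 206.  10.] [442. 200.  50.]
```

View pics/v3.png

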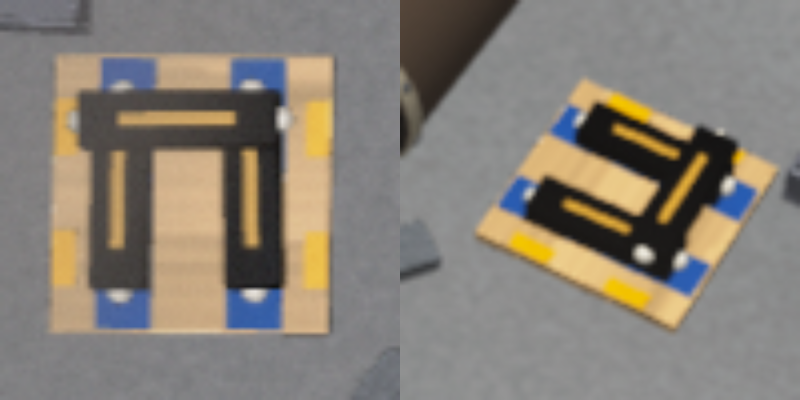

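The stack looks right: two bars on the blue strips (crop top ≈ (120,220) and (252,220)) and one across in line with the upper yellow patches. Carrying the last bar to x≈445.

Emit:
arm_command(
  commands=[-3.6,-3.39,0,0,-3.6,-3.39,0,0,-3.6,-3.39,0,0,-3.6,-3.39,0,0,-3.6,-3.39,0,0,-3.6,-3.39,0,0,-3.6,-3.39,0,0,-3.6,-3.39,0,0,-3.6,-3.39,0,0,-3.6,-3.39,0,0,0,0,0,0.16,0,0,0,0.16],
)

```text
clock: 74.88
tool_pos: [0.4413, 0.2896, 0.1358]
tool_rot: [[0.447, -0.894, 0.011], [-0.894, -0.447, 0.005], [0.0, -0.012, -1.0]]
wrist_force: [0.4, -0.4, -0.4]
gripper_width: 0.0331
grip_force: 60.0
```

Emit:
arm_command(
  commands=[0,0,0,0.16,0,0,0,0.16,0,0,0,0.155,0,0,0,0],
)

```text
clock: 75.38
tool_pos: [0.4416, 0.289, 0.1363]
tool_rot: [[-0.006, -1.0, 0.011], [-1.0, 0.006, 0.006], [-0.006, -0.011, -1.0]]
wrist_force: [0.3, 0.1, 0.1]
gripper_width: 0.0336
grip_force: 60.0
```

```bash
python3 - <<'E'
from h import *
st();go(444.5,289,41,-90.5,True); print(np.round(robot.get_obs()['tool_rot'],3).tolist())
E
```

```text
t 75.375 tcp [441.6 289.  136.3] yaw -90.3 F [0.3 0.1 0.1] w 33.6 g 60.0
shift cm [ 0.05 -0.18  9.53] turn 0.003 | yaw -90.3 q6 -0.97 q6 after ~ -0.96
[[-0.006, -1.0, 0.011], [-1.0, 0.006, 0.006], [-0.006, -0.011, -1.0]]
```

Emit:
arm_command(
  commands=[0.05,-0.1,3.5,0,0,-0.1,3,0,0,0,1.7,0,0,0,0.9,0,0,0,0.4,0,0,0,0,0],
)

```text
clock: 76.12
tool_pos: [0.4453, 0.2899, 0.0429]
tool_rot: [[-0.006, -1.0, 0.013], [-1.0, 0.006, 0.007], [-0.007, -0.013, -1.0]]
wrist_force: [-0.4, 0.6, -0.5]
gripper_width: 0.0331
grip_force: 60.0
```

Emit:
arm_command(
  commands=[0,0,0.15,0,0,0,0,0],
)

```text
clock: 76.38
tool_pos: [0.4453, 0.29, 0.0416]
tool_rot: [[-0.006, -1.0, 0.013], [-1.0, 0.007, 0.008], [-0.008, -0.013, -1.0]]
wrist_force: [0.1, -0.2, -1.4]
gripper_width: 0.0333
grip_force: 60.0
```

Emit:
arm_command(
  commands=[0,0,0.12,0,0,0,0,0],
)

```text
clock: 76.62
tool_pos: [0.4452, 0.2898, 0.0401]
tool_rot: [[-0.007, -1.0, 0.013], [-1.0, 0.007, 0.007], [-0.007, -0.012, -1.0]]
wrist_force: [0.9, -0.1, -0.8]
gripper_width: 0.0334
grip_force: 60.0
```

Emit:
arm_command(
  commands=[0.05,0,0.2,0,0,0,0,0],
)

```text
clock: 76.88
tool_pos: [0.4451, 0.2891, 0.0378]
tool_rot: [[-0.007, -1.0, 0.012], [-1.0, 0.007, 0.007], [-0.007, -0.012, -1.0]]
wrist_force: [-0.6, 0.7, -1.4]
gripper_width: 0.0336
grip_force: 60.0
```

Emit:
arm_command(
  commands=[0,0,0.12,0,0,0,0,0],
)

```text
clock: 77.12
tool_pos: [0.4452, 0.2893, 0.0367]
tool_rot: [[-0.007, -1.0, 0.012], [-1.0, 0.007, 0.007], [-0.007, -0.012, -1.0]]
wrist_force: [-0.3, 0.1, -1.8]
gripper_width: 0.0336
grip_force: 60.0
```

Emit:
arm_command(
  commands=[0,0,0.05,0,0,0,0,0],
)

```text
clock: 77.38
tool_pos: [0.4452, 0.2893, 0.0363]
tool_rot: [[-0.007, -1.0, 0.012], [-1.0, 0.007, 0.007], [-0.007, -0.012, -1.0]]
wrist_force: [-0.1, 0.2, -0.7]
gripper_width: 0.0334
grip_force: 60.0
```

Within half a millimetre of the expected contact height. Releasing, rising and moving clear to −y.

Emit:
arm_command(
  commands=[0,0,0.03,0,0,0,0,0,0,0,0,0,0,0,0,0,0,0,-2,0,0,0,-4,0,0,0,-5,0,0,0,-4,0],
  grip=4.6,
)

```text
clock: 78.38
tool_pos: [0.4435, 0.2883, 0.1881]
tool_rot: [[-0.007, -1.0, 0.013], [-1.0, 0.007, 0.008], [-0.008, -0.013, -1.0]]
wrist_force: [0.6, 0.8, -0.2]
gripper_width: 0.046
grip_force: 0.0
```

Emit:
arm_command(
  commands=[4.5,0,0,0,4.5,0,0,0,4.5,0,0,0,4.5,0,0,0,4.5,0,0,0,4.5,0,0,0,4.5,0,0,0,4.5,0,0,0,4.5,0,0,0,4.5,0,0,0,0,0,0,0],
)

```text
clock: 79.75
tool_pos: [0.4399, -0.1641, 0.1825]
tool_rot: [[-0.011, -1.0, 0.012], [-1.0, 0.011, 0.007], [-0.007, -0.012, -1.0]]
wrist_force: [0.2, -0.1, -0.2]
gripper_width: 0.0459
grip_force: 0.0
```

```bash
python3 - <<'E'
from h import *
st(); t=cam('top');s=cam('scene')
for p in pearls(t,.04,roi=(180,195,260,280)): print(p)
cv2.imwrite('pics/v4.png',np.hstack([cv2.resize(t['img'][195:285,175:265],(400,400)),cv2.resize(s['img'][130:230,310:410],(400,400))]))
E
```

```text
t 79.75 tcp [ 439.9 -164.1  182.5] yaw -90.6 F [ 0.2 -0.1 -0.2] w 45.9 g 0.0
[202.0, 213.8, 548.3, 324.5, 6.0]
[231.0, 213.6, 548.0, 246.9, 8.0]
[238.7, 221.3, 527.3, 226.2, 11.0]
[238.8, 251.1, 447.9, 226.1, 12.0]
[201.5, 261.2, 422.1, 325.1, 10.0]
[232.0, 260.8, 422.2, 244.0, 13.0]
[218.5, 269.0, 401.0, 279.8, 12.0]
```

View pics/v4.png

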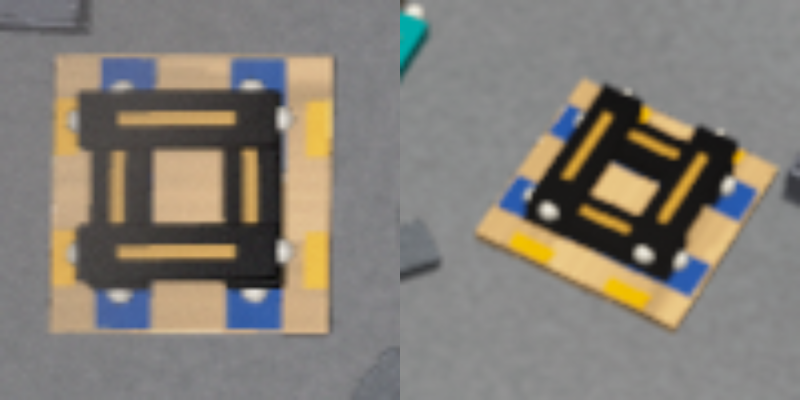

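The stack is square: two lower bars on the blue strips and two across at crop rows ≈119 and ≈251, in line with the yellow patches. Handing in.

```bash
python3 -c "
from plant import robot
print(robot.sign_off())"
```

```text
the job is handed in; nothing more can be done
None
```

I pushed both studs of all four bars in until they hit their stops at the anvil, stacked the bars crosswise two on two on the pallet, and handed the job in at about 80 s; no verdict came back.

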